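Gauge a hand-massage ring on the sizing cone and sort it by colour

ROBOT

A 7-joint arm with a two-finger parallel gripper is mounted at the origin on the work surface. World frame = base frame: x ahead of the robot, y to its left, z up, the work surface at z = 0. Lengths are in mm, angles in rad, forces in N, time in s.
With the tool pointing down it reaches from about 400 to 850 mm from the base axis. Payload 10.4 kg.
Tool frame: the origin (TCP) lies midway between the tips of the shut fingers; the grasp point (between the pads) lies 19 mm behind it; z points along the fingers, x is the direction in which the jaws open and shut, and the axes are right-handed (so a half turn about z gives the same grasp; the last joint's range is limited). The gripper opens to 87 mm and grips with 3 to 60 N. Pads are 19 mm wide; open, the fingers measure 117 mm over their backs; the gripper's body (75 mm by 190 mm) begins 51 mm behind the grasp point.
Start: joints at [-1.139, 0.332, -0.065, 1.46, 0.022, 1.35, -0.088], TCP at [274.543, 561.497, 222.576] pointing down, gripper open.
Joint ranges: [-2.6, 2.6], [-0.5, 2.12], [-1.47, 1.34], [0.16, 2.42], [-1.27, 4.41], [0.06, 2.06], [-2.6, 2.6]. Speed limits (rad/s): [2.22, 2.22, 2.79, 2.79, 3.14, 3.14, 3.14].

INTERFACE

Orientations are given as a rotation vector (axis times angle).
In Python, from plant import manip, imaging gives the robot as it stands. The module is installed in compiled form; this text tells all that it offers.
- The arm moves only by the shell command python3 -m jog 'ROWS' [FORCE]. ROWS is JSON, a list that holds one entry, the list of rows, each a list of 7 numbers: the shift along the tool's x, y, z in m, then the turn, a rotation vector about the tool's x, y, z in degrees, then the opening, from 0 (shut) to 1 (fully open). A call has exactly 8 rows; each row shifts and turns the commanded pose from where the row before left it, along the tool's axes as they then stand; what a row does not reach is not made up. A row lasts 1/8 s, in which the tool goes at most 62.5 mm and 10.7 degrees, less where a joint would pass 70% of its speed; a pose out of reach is approached as far as the arm can. A call is refused whole if a number of a shift passes 0.0625 or a number of a turn 10.7, either way. A call with a gripper value outside its range is refused whole. The fingers move at their own pace and stop on an object; FORCE is the grip in N (left out, the last holds). Time passes only in rows, so rows that do not move let the fingers close, or fill a call up. It gives the time, the measured TCP pose, the force and the opening at its end, in the units of the state.
- manip.read_state(): the state, without advancing time (a new reading comes with each control period).
- imaging.read_camera(name): name is "scene" or "top" or "wrist"; returns the picture (480x640x3 uint8, red, green, blue); there is no depth.
- imaging.camera_params(name): a dict with "mtx" (3x3 intrinsics, pixels), "k1" (the pictures are not rectified: a ray, as slopes to the right and down, at radius r is drawn at 1 + k1 r^2 times it, then the intrinsics apply), "extrinsics" (4x4, takes a point from world to camera coordinates). Camera axes: x right, y down, z forward; pixel columns grow to the right and rows downward; lengths in mm; the calibration is good to about 2 mm. A picture is of the moment at which its call begins: read the wrist's pose just before it. camera_params takes no time and is no camera call; for the wrist camera it gives the pose at the moment of the call.
- manip.job_done(): hands the job in, once; it reports no verdict.
The state is a dict: "time_s": time; "joints": joint angles; "dq": joint speeds; "joint_torque": joint torques, N m; "tool_pos": TCP position; "ee_rot": TCP orientation; "ft_force": force on the tool from outside, world axes, zero at the start; "wrist_torque": the same for the moment, N m; "width": finger opening in mm.
Only numpy, scipy, OpenCV 4.12 (cv2) and the standard library are available. Lean on these libraries where they do the work, as an engineer would, in place of code of your own. Each camera call takes 0.05 s, during which the arm holds its last target.

TASK

Take the green massage ring standing in the rack's white-marked slot, lay it down flat on the round mat and let go, then take it again across its width and slide it level down the sizing cone by hand (do not drop it), pressing it firmly but not forcing it until it goes no further. Note the colour band in which its lower edge stops, then pull it off, lay it flat and wholly on the plate of that colour and let go. Leave the other two rings in the rack and everything else where it is.

Things in the scene. Friction and masses are not known exactly. Their poses are not given: they have to be found in the camera images.
- ring_a: pale green rigid ring, one of three look-alikes, 60 mm across, 16 mm thick, about 60 g; origin at its centre, z along its axis, either face alike; loose, starts on edge in one of the rack's slots (axis level). Its bore is 32, 38 or 44 mm, different for each ring and not told here: find it on the cone
- ring_b: pale green rigid ring, one of three look-alikes, 60 mm across, 16 mm thick, about 60 g; origin at its centre, z along its axis, either face alike; loose, starts on edge in one of the rack's slots (axis level). Its bore is 32, 38 or 44 mm, different for each ring and not told here: find it on the cone
- ring_c: pale green rigid ring, one of three look-alikes, 60 mm across, 16 mm thick, about 60 g; origin at its centre, z along its axis, either face alike; loose, starts on edge in one of the rack's slots (axis level). Its bore is 32, 38 or 44 mm, different for each ring and not told here: find it on the cone
- rack: wooden rack, fixed, 250 x 50 mm, 22 mm high; origin at the centre of its underside, x along its length, z up. Its three slots lie at x = -78, 0 and +78 mm; a ring stands on edge in each, its axis along the rack's y, its lowest point 6 mm and its top 66 mm above the table, loosely held between two 5 mm walls whose tops are 22 mm above the table (28 mm over their outsides). Above 22 mm each ring is free on both faces
- white_slot (a point): centre of the ring as it stands in the white-marked slot (rack x = -78 mm, the end nearest the robot; white strips on the rack), 36 mm above the table
- mat: round dark red mat, 150 mm across, 3 mm thick, fixed; origin at the centre of its underside
- cone: upright sizing cone, fixed; origin at the centre of its underside, z up along its axis. Wooden base 90 mm across to z = 15 mm; stem 48 mm across to z = 40; then a straight taper from 48 mm across at z = 40 to 26 mm across at z = 118.6 (0.28 mm of diameter per mm of height) with three coloured bands
- cone_tip (a point): tip of the cone on its axis, z = 126 mm; a steel nose narrows from 26 mm across to 14 mm here. A level, centred ring slides down until its bore fits the taper; held a millimetre or so off centre or tilted it catches several mm too high. A push of about 6 to 12 N seats it (over 25 N forces it); then it wedges lightly, stays put when let go, and must be pulled off upward
- band_yellow (a point): point on the cone's axis in the yellow band (z = 86.4 to 118.6 mm of the cone), at about 95 mm, the level near which the lower face of a ring of 32 mm bore stops; that ring's centre is then 8 mm higher
- band_red (a point): point on the cone's axis in the red band (z = 65 to 86.4 mm of the cone), at about 73 mm, the level near which the lower face of a ring of 38 mm bore stops; that ring's centre is then 8 mm higher
- band_blue (a point): point on the cone's axis in the blue band (z = 40 to 65 mm of the cone), at about 53 mm, the level near which the lower face of a ring of 44 mm bore stops; that ring's centre is then 8 mm higher
- plate_yellow: flat round yellow plate, 110 mm across, 4 mm thick, fixed; origin at the centre of its underside; for the ring that stops in the yellow band
- plate_red: flat round red plate, 110 mm across, 4 mm thick, fixed; origin at the centre of its underside; for the ring that stops in the red band
- plate_blue: flat round blue plate, 110 mm across, 4 mm thick, fixed; origin at the centre of its underside; for the ring that stops in the blue band
- sanitizer: white pump bottle, 72 mm across, 211 mm high, loose; origin at the centre of its underside; bystander
- jar: white and blue porcelain jar, 110 mm across, 152 mm high, loose; origin at the centre of its underside; bystander
- glass_1: green cupping glass, 68 mm across, 74 mm high, loose, mouth down; origin at the centre of its underside; bystander
- glass_2: green cupping glass like the other one; bystander
- tin: small round metal tin, 40 mm across, 28 mm high, loose, among the plates and the cone; origin at the centre of its underside; bystander
- pen_cup: blue cup, 72 mm across, 95 mm high, loose; origin at the centre of its underside; bystander
Mind the look-alikes: they are no part of the job. Of the things shaped like the plate_yellow, the yellow one is meant. What is shaped like the ring_b but blue is not meant.

How it is judged:
By the outcome, as a careful person would: the job done as asked, in the order asked, and still so for the second after the job is handed in, with the robot touching nothing.
It also fails if it takes over 64 s, if anything falls off the work surface, if the arm or the gripper's body presses on something with over 40 N, if the wrist force passes 120 N, or if a joint passes its speed limit or range.

## Working session

There is one attempt and no reset: what is moved stays moved. The work goes in short steps, Python scripts to look and compute and a shell command to move; the robot and the scene stay as the last step left them, time stands still between calls to the robot, and variables do not carry over. Pictures are saved under pics/ and viewed, and the job is handed in when it is done.

```bash
mkdir -p pics; ls; python3 - <<'E'
from plant import manip, imaging
import cv2,numpy as np
np.set_printoptions(precision=3,suppress=True)
print(manip.read_state())
for n in ("scene","top","wrist"):
    p=imaging.camera_params(n);print(n,p["mtx"],p["k1"],p["extrinsics"])
    im=imaging.read_camera(n);cv2.imwrite(f"pics/{n}0.png",im[:,:,::-1])
E
```

```text
pics
{'time_s': 0.0, 'joints': array([-1.139,  0.333, -0.065,  1.461,  0.022,  1.35 , -0.089]), 'dq': array([ 0.   ,  0.001, -0.001,  0.   , -0.001,  0.   , -0.001]), 'joint_torque': array([ -0.001, -62.327,   0.024, -38.99 ,  -0.062,   0.04 ,   0.   ]), 'tool_pos': array([274.36 , 561.135, 221.762]), 'ee_rot': array([ 2.664,  1.663, -0.002]), 'ft_force': array([ 0.358, -0.796,  0.408]), 'wrist_torque': array([-0.037, -0.023, -0.028]), 'width': 87.19878384242102}
scene [[574.229   0.    314.607]
 [  0.    574.229 239.854]
 [  0.      0.      1.   ]] -0.13641111112847928 [[  -0.284    0.959   -0.017  215.287]
 [   0.749    0.211   -0.628 -315.269]
 [  -0.598   -0.191   -0.778 1603.757]
 [   0.       0.       0.       1.   ]]
top [[536.895   0.    321.429]
 [  0.    536.895 239.013]
 [  0.      0.      1.   ]] -0.03592687043374454 [[   0.029   -1.       0.008  -83.071]
 [  -0.989   -0.03    -0.146  567.825]
 [   0.147   -0.004   -0.989 1076.498]
 [   0.       0.       0.       1.   ]]
wrist [[345.875   0.    312.574]
 [  0.    345.875 245.308]
 [  0.      0.      1.   ]] 0.000659215222696806 [[   0.441    0.898   -0.001 -625.387]
 [   0.864   -0.424    0.272  -32.229]
 [   0.244   -0.12    -0.962  390.568]
 [   0.       0.       0.       1.   ]]
```

View pics/scene0.png

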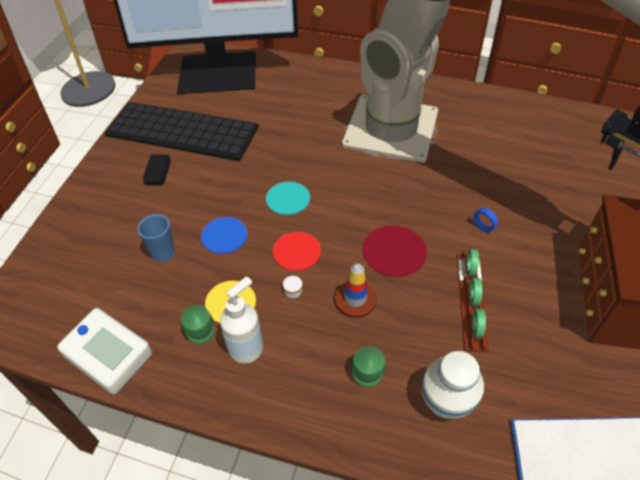

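View pics/top0.png

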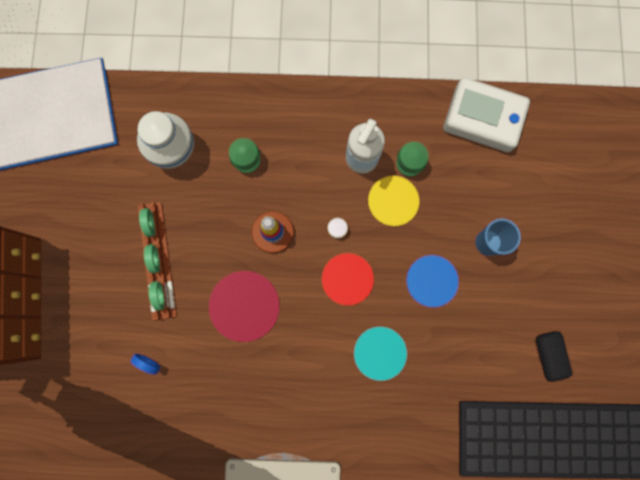

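View pics/wrist0.png

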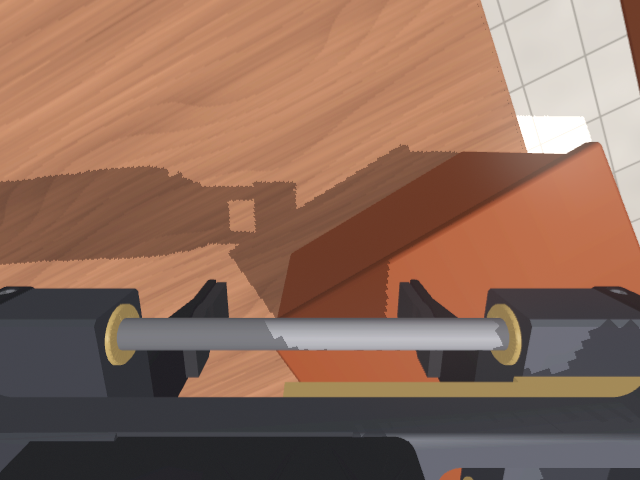

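Candidates for the ring, as pixels in the top picture: green rings at (157,296), (152,259) and (148,222), the blue ring at (146,364), and the green glasses at (245,155) and (413,158). The white strips are at about (170,296), so I choose (157,296), the ring nearest the robot. Next I measure it and check a crop.

```bash
cat > h.py <<'E'
from plant import manip, imaging
import cv2,numpy as np
np.set_printoptions(precision=2,suppress=True)
def rays(cam,uv,P=None):
    P=P or imaging.camera_params(cam); K=P["mtx"];E=P["extrinsics"]
    d=(np.atleast_2d(uv)-[K[0,2],K[1,2]])/[K[0,0],K[1,1]]
    u=d.copy()
    for _ in range(30): u=d/(1+P["k1"]*(u**2).sum(1,keepdims=True))
    R=E[:3,:3];t=E[:3,3]
    return -R.T@t,(np.c_[u,np.ones(len(u))])@R
def onz(cam,uv,z,P=None):
    c,d=rays(cam,uv,P); return c+d*((z-c[2])/d[:,2:3])
def proj(cam,X,P=None):
    P=P or imaging.camera_params(cam);E=P["extrinsics"];K=P["mtx"]
    x=np.atleast_2d(X)@E[:3,:3].T+E[:3,3];u=x[:,:2]/x[:,2:]
    u=u*(1+P["k1"]*(u**2).sum(1,keepdims=True))
    return u*[K[0,0],K[1,1]]+[K[0,2],K[1,2]]
def blobs(img,lo,hi,amin=40):
    hsv=cv2.cvtColor(img,cv2.COLOR_RGB2HSV);m=cv2.inRange(hsv,lo,hi)
    n,l,s,c=cv2.connectedComponentsWithStats(m)
    return m,l,[(i,s[i],c[i]) for i in range(1,n) if s[i][4]>=amin]
def tri(a,b):
    (c1,d1),(c2,d2)=a,b;d1=d1[0];d2=d2[0]
    s=np.linalg.lstsq(np.c_[d1,-d2],c2-c1,rcond=None)[0]
    p,q=c1+s[0]*d1,c2+s[1]*d2
    return (p+q)/2,np.linalg.norm(p-q)
E
cat > m1.py <<'E'
from h import *
im={n:cv2.imread(f"pics/{n}0.png")[:,:,::-1].copy() for n in("scene","top")}
cols={"yellow":((22,150,120),(32,255,255),4),"red":((0,200,180),(4,255,255),4),"blue":((106,180,120),(118,255,255),4),"mat":((165,150,60),(179,255,200),3),"green":((55,60,90),(85,200,255),36),"white":((0,0,190),(179,50,255),22)}
for k,(lo,hi,z) in cols.items():
    for n in im:
        m,l,b=blobs(im[n],lo,hi,25)
        for i,s,c in b:
            X=onz(n,c,z)[0]
            if s[4]<8000: print(k,n,s,c,X)
E
python3 m1.py
python3 - <<'E'
import cv2
a=cv2.imread('pics/top0.png')[190:330,110:310];b=cv2.imread('pics/scene0.png')[240:360,330:500]
a=cv2.resize(a,(571,400),interpolation=cv2.INTER_CUBIC)[:,:]
b=cv2.resize(b,(800,565),interpolation=cv2.INTER_CUBIC)
cv2.imwrite('pics/ca.png',a);cv2.imwrite('pics/cb.png',b)
E
```

```text
yellow scene [349 273  16  11 131] [356.75 278.18] [529.5   30.46   4.  ]
yellow scene [205 281  32  41 621] [217.77 299.11] [ 666.84 -247.73    4.  ]
yellow scene [239 287  16  20 174] [248.47 296.08] [ 640.61 -185.59    4.  ]
yellow top [ 368  175   52   51 2042] [393.29 200.47] [ 665.54 -220.48    4.  ]
yellow top [262 228  12   5  27] [268.   230.59] [590.56  49.69   4.  ]
red scene [ 273  233   47   37 1369] [296.27 250.85] [ 492.66 -122.73    4.  ]
red scene [356 284   8   7  29] [359.69 287.24] [551.41  42.57   4.  ]
red top [349 256  14   7  34] [356.26 258.26] [ 536.26 -142.11    4.  ]
red top [356 263  17  40 217] [365.47 282.58] [ 484.72 -162.8     4.  ]
blue scene [478 209  19  18  99] [488.96 215.43] [260.29 298.15   4.  ]
blue scene [ 202  218   44   35 1163] [223.7  235.01] [ 494.27 -303.84    4.  ]
blue scene [475 218  10  10  41] [479.24 223.07] [291.75 277.49   4.  ]
blue scene [349 290  17   9  77] [357.06 294.95] [572.68  41.9    4.  ]
blue scene [ 79 326   8   8  45] [ 82.38 329.56] [ 823.61 -502.43    4.  ]
blue top [511 115   7   7  39] [513.87 118.13] [ 864.06
[... 2361 characters left out ...]
36] [593.71 -99.29  22.  ]
white scene [221 297  36  39 834] [239.11 318.74] [ 709.88 -178.6    22.  ]
white scene [  58  309   89   78 3790] [102.88 347.53] [ 855.87 -426.34   22.  ]
white scene [ 428  352   56   60 2087] [458.97 382.62] [729.21 284.63  22.  ]
white scene [ 515  418  125   62 7302] [579.4 448.9] [806.25 524.62  22.  ]
white top [138 112  33  45 943] [152.99 129.83] [803.66 310.2   22.  ]
white top [349 120  30  36 525] [361.28 137.19] [ 800.79 -146.61   22.  ]
white top [265 219   6   6  29] [267.31 221.9 ] [606.37  50.24  22.  ]
white top [328 218  19  19 284] [337.03 227.2 ] [599.48 -98.55  22.  ]
white top [ 251  462   88   18 1149] [299.89 470.41] [102.57 -36.68  22.  ]
```

View pics/ca.png

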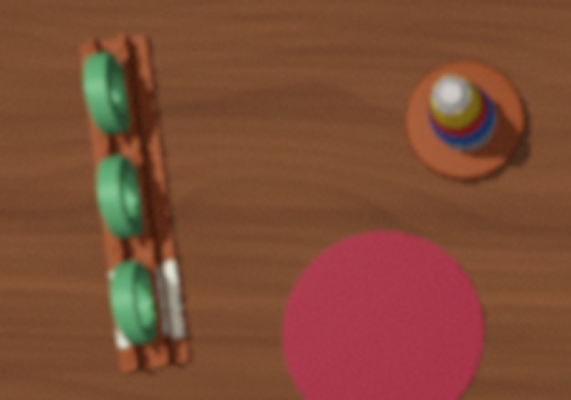

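View pics/cb.png

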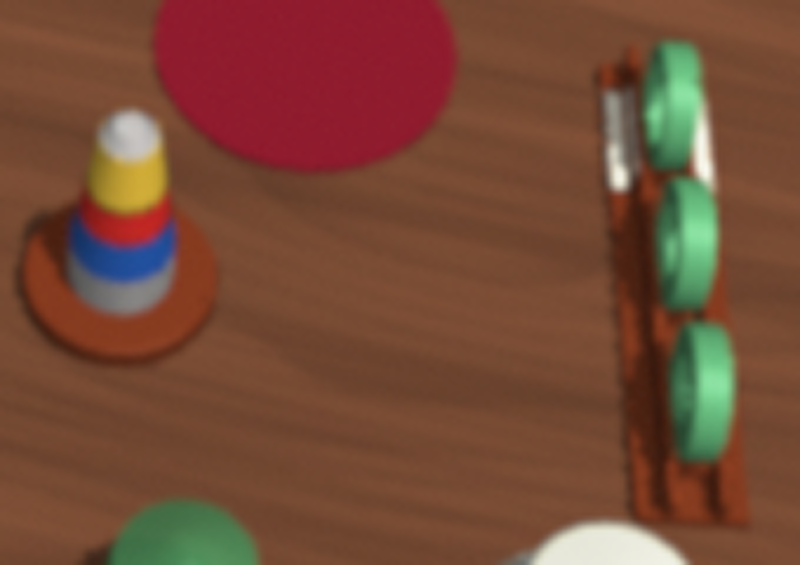

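The crops show the white strips beside the ring nearest the robot, at top (157,296) and scene (473,262). The cone tip is at top (267,222) and scene (358,269). Next I measure the ring, the rack direction, the cone and the plates from two views.

```bash
cat > m2.py <<'E'
from h import *
T=lambda a,b:tri(rays("top",a),rays("scene",b))
print("ringW",T((155.95,295.34),(472.43,261.46)));print("ringM",T((150.97,258.25),(475.78,290.84)));print("ringF",T((145.94,221.69),(479.14,322.44)))
print("nose",T((267.31,221.9),(358.28,268.79)))
print("mat",T((243.73,306.02),(394.29,250.5)))
print("nose at z122",onz("top",(267.31,221.9),122),onz("scene",(358.28,268.79),122))
im={n:cv2.imread(f"pics/{n}0.png")[:,:,::-1].copy() for n in("scene","top")}
# red plate, wide mask
for n in im:
    m,l,b=blobs(im[n],(0,200,150),(6,255,255),100)
    for i,s,c in b: print("red",n,s,c,onz(n,c,4))
# cone base ellipse: reddish wood, more saturated/ redder than table
for n,(x0,y0,x1,y1) in {"top":(240,200,305,260),"scene":(325,250,385,325)}.items():
    hsv=cv2.cvtColor(im[n],cv2.COLOR_RGB2HSV)
    print(n,[tuple(hsv[p[1],p[0]]) for p in ([(255,240),(280,248),(248,225),(310,230)] if n=="top" else [(340,305),(370,305),(355,312),(320,300)])])
E
python3 m2.py
```

```text
ringW (array([442.72, 270.88,  41.21]), np.float64(0.5364298435773877))
ringM (array([518.95, 287.14,  40.92]), np.float64(0.9224055337356161))
ringF (array([595.53, 303.3 ,  41.53]), np.float64(0.7417169820064381))
nose (array([588.29,  41.76, 121.67]), np.float64(2.889141052155136))
mat (array([427.37,  94.8 ,   0.38]), np.float64(0.6409150614875394))
nose at z122 [[588.58  40.33 122.  ]] [[588.12  43.19 122.  ]]
red scene [ 273  233   47   37 1369] [296.27 250.85] [[ 492.66 -122.73    4.  ]]
red top [356 263  17  40 217] [365.47 282.58] [[ 484.72 -162.8     4.  ]]
top [(np.uint8(10), np.uint8(169), np.uint8(160)), (np.uint8(10), np.uint8(172), np.uint8(157)), (np.uint8(11), np.uint8(153), np.uint8(127)), (np.uint8(11), np.uint8(151), np.uint8(123))]
scene [(np.uint8(8), np.uint8(194), np.uint8(134)), (np.uint8(8), np.uint8(198), np.uint8(135)), (np.uint8(8), np.uint8(195), np.uint8(136)), (np.uint8(10), np.uint8(146), np.uint8(115))]
```

```bash
cat >> h.py <<'E'
from scipy.spatial.transform import Rotation as Ro
def togo(target,az=None):
    s=manip.read_state();R=Ro.from_rotvec(s["ee_rot"]);M=R.as_matrix()
    d=np.array(target,float)-s["tool_pos"]
    print("t",round(s["time_s"],2),"pos",s["tool_pos"],"F",s["ft_force"],"w",round(s["width"],1),"j",s["joints"])
    print("x",M[:,0],"z",M[:,2],"az",np.degrees(np.arctan2(M[1,0],M[0,0])))
    print("world d",d,"tool d mm",M.T@d)
    if az is not None:
        a=np.radians(az);G=np.array([[np.cos(a),np.sin(a),0],[np.sin(a),-np.cos(a),0],[0,0,-1]]).T
        print("turn deg (tool)",np.degrees(Ro.from_matrix(M.T@G).as_rotvec()))
E
python3 -c "
from h import *
togo((442,271,170),102)"
```

```text
t 0.15 pos [274.43 561.22 221.95] F [ 0.48 -0.18  0.09] w 86.8 j [-1.14  0.33 -0.06  1.46  0.02  1.35 -0.09]
x [ 0.44  0.9  -0.  ] z [-0. -0. -1.] az 63.94244554281083
world d [ 167.57 -290.22  -51.95] tool d mm [-187.05  278.02   52.16]
turn deg (tool) [ -0.02   0.06 -38.06]
```

```bash
python3 -m jog '[[[-0.0267,0.0397,0.007,0,0,0,1],[-0.0267,0.0397,0.007,0,0,0,1],[-0.0267,0.0397,0.007,0,0,0,1],[-0.0267,0.0397,0.007,0,0,0,1],[-0.0267,0.0397,0.007,0,0,0,1],[-0.0267,0.0397,0.007,0,0,0,1],[-0.0267,0.0397,0.007,0,0,0,1],[0,0,0,0,0,-9.5,1]]]' 40
python3 -c "
from h import *
togo((442,271,140),102)"
```

```text
time_s: 1.15
tool_pos: [443.9, 267.3, 173.0]
ee_rot: [2.52, 1.873, -0.002]
ft_force: [0.4, 1.6, 0.4]
width: 86.9
t 1.15 pos [443.88 267.32 172.96] F [0.41 1.57 0.37] w 86.9 j [-0.75  0.13  0.12  1.81 -0.02  1.2   0.66]
x [ 0.29  0.96 -0.  ] z [-0. -0. -1.] az 73.24940889542573
world d [ -1.88   3.68 -32.96] tool d mm [ 3.03 -2.87 32.95]
turn deg (tool) [ -0.01   0.1  -28.75]
```

```bash
python3 -m jog '[[[0,0,0.006,0,0,-9.6,1],[0,0,0.006,0,0,-9.6,1],[0,0,0.006,0,0,-9.5,1],[0.0025,-0.003,0.006,0,0,0,1],[0,0,0.006,0,0,0,1],[0,0,0,0,0,0,1],[0,0,0,0,0,0,1],[0,0,0,0,0,0,1]]]' 40
python3 -c "
from h import *
togo((442,271,33),102)
P=imaging.camera_params('wrist');im=imaging.read_camera('wrist');cv2.imwrite('pics/w1.png',im[:,:,::-1])
m,l,b=blobs(im,(55,60,60),(85,255,255),100)
for i,s,c in b: print(s,c,onz('wrist',c,36,P))
print(proj('wrist',[[442,271,66],[442,271,36],[442,271,0]],P))
import pickle;pickle.dump(P,open('P1.pkl','wb'))
"
```

```text
time_s: 2.15
tool_pos: [438.8, 273.4, 143.8]
ee_rot: [1.975, 2.443, 0.001]
ft_force: [0.6, 0.6, -0.8]
width: 86.6
t 2.15 pos [438.77 273.42 143.78] F [ 0.6   0.56 -0.8 ] w 86.6 j [-0.72  0.15  0.08  1.85 -0.01  1.14  1.15]
x [-0.21  0.98  0.  ] z [ 0.  0. -1.] az 102.11128841050383
world d [   3.23   -2.42 -110.78] tool d mm [ -3.07   2.61 110.78]
turn deg (tool) [ 0.02 -0.01  0.11]
[299 210  21  64 880] [309.62 231.3 ] [[430.36 269.87  36.  ]]
[299 264  20  19 168] [307.55 277.74] [[469.67 276.39  36.  ]]
[299 298  20  20 368] [308.5  307.82] [[496.42 282.81  36.  ]]
[299 352  19  17 102] [306.83 364.63] [[551.55 292.83  36.  ]]
[300 373  17   9 144] [308.17 377.15] [[564.15 296.7   36.  ]]
[[307.53 256.45]
 [308.02 245.23]
 [308.49 234.47]]
```

View pics/w1.png

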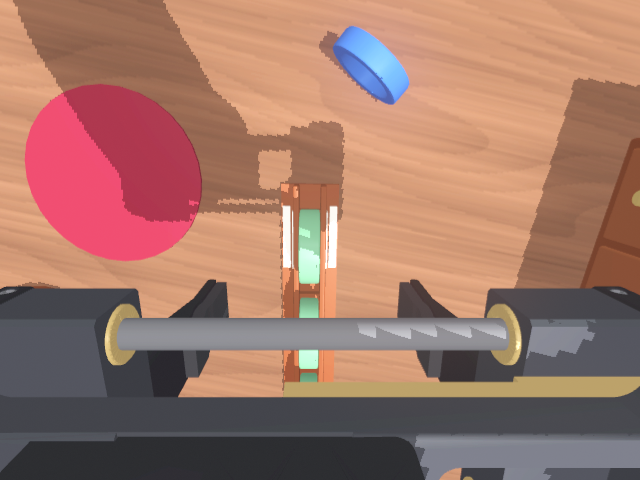

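The picture shows the white-slot ring at column 309 between the white strips, rows 210–283, and the blue decoy at (372,65). The jaws straddle it and the lateral offset is under 2 mm.

```bash
python3 -m jog '[[[-0.002,0.003,0.025,0,0,0,1],[0,0,0.03,0,0,0,1],[0,0,0.03,0,0,0,1],[0,0,0.018,0,0,0,1],[0,0,0.007,0,0,0,1],[0,0,0,0,0,0,1],[0,0,0,0,0,0,0.5],[0,0,0,0,0,0,0]]]' 40
python3 -m jog '[[[0,0,0,0,0,0,0],[0,0,0,0,0,0,0],[0,0,0,0,0,0,0],[0,0,0,0,0,0,0],[0,0,-0.02,0,0,0,0],[0,0,-0.03,0,0,0,0],[0,0,-0.03,0,0,0,0],[0,0,-0.02,0,0,0,0]]]' 40
python3 -c "
from h import *
togo((427,95,120),102)
im=imaging.read_camera('wrist');cv2.imwrite('pics/w2.png',im[:,:,::-1])
im=imaging.read_camera('scene');cv2.imwrite('pics/s2.png',cv2.resize(im[180:340,380:580,::-1],None,fx=3,fy=3))
"
```

```text
time_s: 3.2
tool_pos: [442.4, 272.3, 34.3]
ee_rot: [1.974, 2.444, 0.002]
ft_force: [0.3, 0.2, 0.2]
width: 74.1
time_s: 4.2
tool_pos: [442.3, 272.2, 135.0]
ee_rot: [1.974, 2.444, 0.002]
ft_force: [0.4, -0.2, 0.5]
width: 1.7
t 4.2 pos [442.3  272.21 135.  ] F [ 0.38 -0.24  0.48] w 1.7 j [-0.72  0.17  0.09  1.86 -0.02  1.12  1.16]
x [-0.21  0.98  0.  ] z [ 0.  0. -1.] az 102.1421295275067
world d [ -15.3  -177.21  -15.  ] tool d mm [-170.04  -52.25   14.83]
turn deg (tool) [ 0.07 -0.04  0.14]
```

View pics/w2.png

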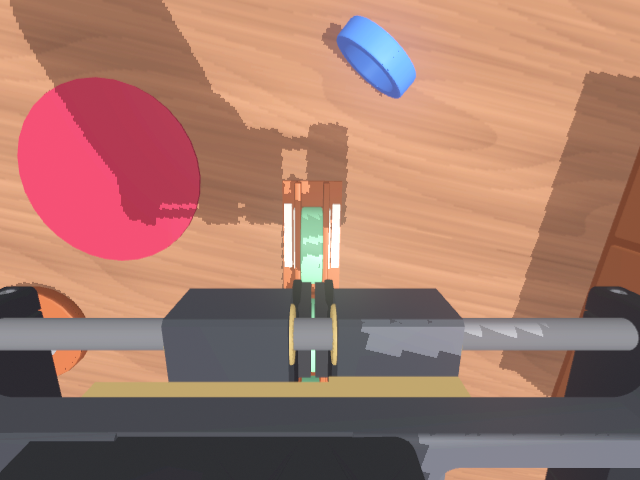

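View pics/s2.png

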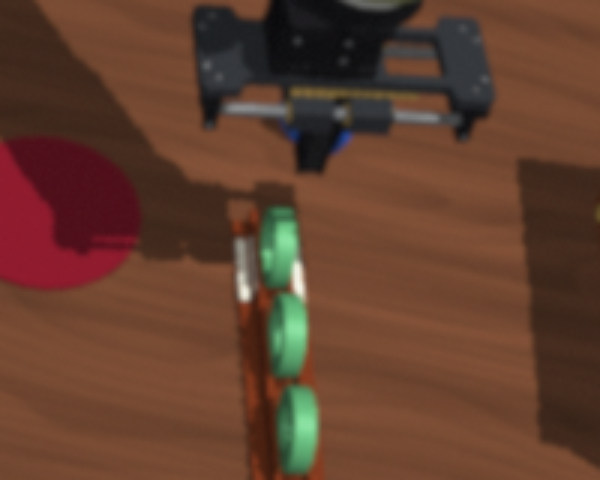

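The grip closed on nothing because I lifted before the fingers had shut. The ring still stands undisturbed between the white strips at (311,245). I open to about half and repeat, allowing a full second to close.

```bash
python3 -m jog '[[[0,0,0,0,0,0,0.5],[0,0,0,0,0,0,0.5],[0,0,0,0,0,0,0.5],[0,0,0,0,0,0,0.5],[0,0,0.015,0,0,0,0.5],[0,0,0.03,0,0,0,0.5],[0,0,0.03,0,0,0,0.5],[0,0,0.026,0,0,0,0.5]]]' 40
python3 -m jog '[[[0,0,0,0,0,0,0],[0,0,0,0,0,0,0],[0,0,0,0,0,0,0],[0,0,0,0,0,0,0],[0,0,0,0,0,0,0],[0,0,0,0,0,0,0],[0,0,0,0,0,0,0],[0,0,0,0,0,0,0]]]' 40
```

```text
time_s: 5.3
tool_pos: [441.3, 271.6, 30.5]
ee_rot: [-1.974, -2.444, 0.002]
ft_force: [-0.1, -0.2, 0.5]
width: 43.3
time_s: 6.3
tool_pos: [442.7, 272.4, 33.4]
ee_rot: [1.974, 2.443, 0.003]
ft_force: [-0.1, -0.4, 6.0]
width: 14.0
```

```bash
python3 -m jog '[[[0,0,-0.02,0,0,0,0],[0,0,-0.03,0,0,0,0],[0,0,-0.04,0,0,0,0],[-0.03,-0.01,-0.02,0,0,0,0],[-0.04,-0.013,0,0,0,0,0],[-0.04,-0.013,0,0,0,0,0],[-0.03,-0.01,0,0,0,0,0],[-0.03,-0.006,0,0,0,0,0]]]' 40
python3 -c "
from h import *
togo((427,95,120),102)
im=imaging.read_camera('scene');cv2.imwrite('pics/s3.png',cv2.resize(im[160:340,330:530,::-1],None,fx=3,fy=3))
"
```

```text
time_s: 7.3
tool_pos: [426.5, 93.7, 142.5]
ee_rot: [-1.974, -2.444, -0.0]
ft_force: [0.5, -0.3, 0.1]
width: 14.2
t 7.3 pos [426.45  93.74 142.55] F [ 0.54 -0.32  0.08] w 14.2 j [-0.54 -0.03  0.22  2.05  0.01  1.12  1.46]
x [-0.21  0.98  0.  ] z [-0.  0. -1.] az 102.13204400916575
world d [  0.55   1.26 -22.55] tool d mm [ 1.11  0.8  22.55]
turn deg (tool) [ 0.   -0.02  0.13]
```

View pics/s3.png

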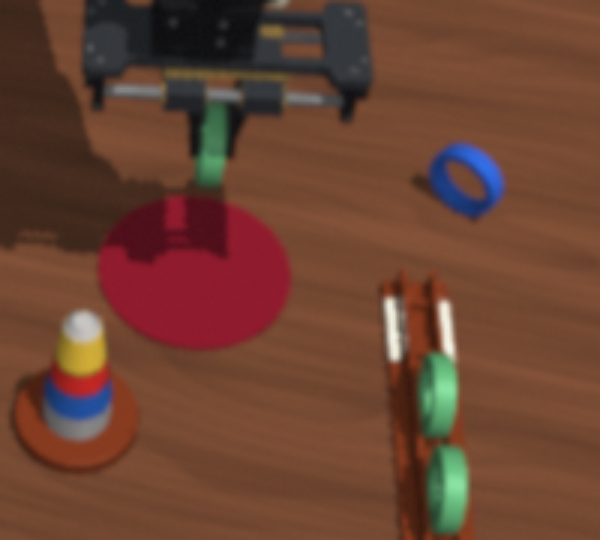

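The scene shows the ring in the jaws above the mat, the white slot empty, and the other two rings still in the rack. Now I tilt 42° so that the ring can be laid over.

```bash
python3 -m jog '[[[0.019,0,0.02,0,0,0,0],[0,0,0.02,0,0,0,0],[0,0,0,0,10.5,0,0],[0,0,0,0,10.5,0,0],[0,0,0,0,10.5,0,0],[0,0,0,0,10.5,0,0],[0,0,0,0,0,0,0],[0,0,0,0,0,0,0]]]' 40
python3 -c "
from h import *
togo((423,112.5,29),102)"
```

```text
time_s: 8.35
tool_pos: [422.8, 113.9, 102.5]
ee_rot: [-1.575, -1.95, -0.601]
ft_force: [-0.8, -0.7, -0.0]
width: 14.1
t 8.35 pos [422.83 113.86 102.49] F [-0.76 -0.66 -0.05] w 14.1 j [-0.22  0.28  0.4   2.05 -0.81  1.3   2.39]
x [-0.16  0.73  0.67] z [-0.14  0.65 -0.74] az 102.14307020994274
world d [  0.17  -1.36 -73.49] tool d mm [-50.06  -0.06  53.82]
turn deg (tool) [ -0.11 -41.86   0.16]
```

```bash
python3 -m jog '[[[-0.0134,0,0.0149,0,0,0,0],[-0.0134,0,0.0149,0,0,0,0],[-0.0107,0,0.0119,0,0,0,0],[-0.0054,0,0.0059,0,0,0,0],[-0.002,0,0.0022,0,0,0,0],[-0.0007,0,0.0007,0,0,0,0],[-0.0007,0,0.0007,0,0,0,0],[0,0,0,0,0,0,0]]]' 40
python3 -c "
from h import *
togo((423,112.5,29),102)
im=imaging.read_camera('scene');cv2.imwrite('pics/s4.png',cv2.resize(im[160:340,330:530,::-1],None,fx=3,fy=3))"
```

```text
time_s: 9.35
tool_pos: [423.1, 113.2, 33.7]
ee_rot: [-1.574, -1.949, -0.605]
ft_force: [0.4, 0.9, -1.0]
width: 13.6
t 9.35 pos [423.09 113.22  33.68] F [ 0.39  0.88 -0.98] w 13.6 j [-0.18  0.41  0.37  2.07 -0.88  1.22  2.52]
x [-0.16  0.73  0.67] z [-0.14  0.65 -0.74] az 102.14595074662866
world d [-0.09 -0.72 -4.68] tool d mm [-3.64 -0.24  3.02]
turn deg (tool) [ -0.03 -42.     0.13]
```

View pics/s4.png

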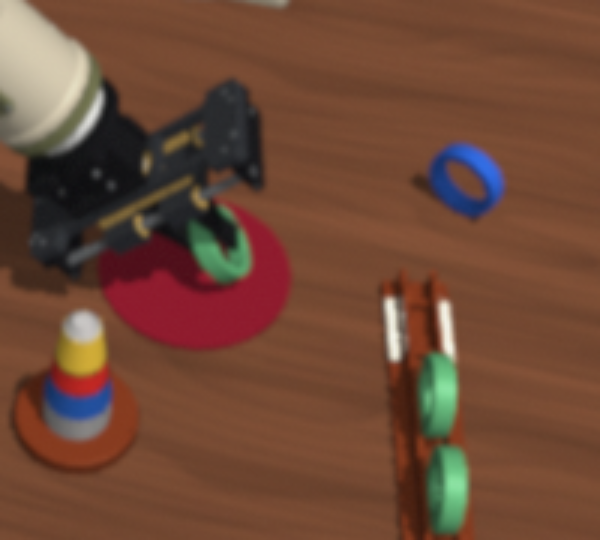

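```bash
python3 -m jog '[[[-0.001,0,0.0011,0,0,0,0],[-0.001,0,0.0011,0,0,0,0],[-0.0007,0,0.0007,0,0,0,0],[-0.0007,0,0.0007,0,0,0,0],[0,0,0,0,0,0,0],[0,0,0,0,0,0,0.34],[0,0,0,0,0,0,0.34],[0,0,0,0,0,0,0.34]]]' 40
python3 -c "
from h import *
togo((423,112.5,29),102)
im=imaging.read_camera('scene');cv2.imwrite('pics/s5.png',cv2.resize(im[160:340,330:530,::-1],None,fx=3,fy=3))"
```

```text
time_s: 10.4
tool_pos: [422.9, 113.2, 28.5]
ee_rot: [-1.574, -1.949, -0.604]
ft_force: [-0.1, -0.5, -0.4]
width: 28.4
t 10.4 pos [422.88 113.25  28.47] F [-0.12 -0.49 -0.42] w 28.4 j [-0.18  0.42  0.37  2.07 -0.89  1.21  2.53]
x [-0.16  0.73  0.67] z [-0.14  0.65 -0.74] az 102.14794815378606
world d [ 0.12 -0.75  0.53] tool d mm [-0.21 -0.04 -0.9 ]
turn deg (tool) [ -0.06 -42.     0.14]
```

View pics/s5.png

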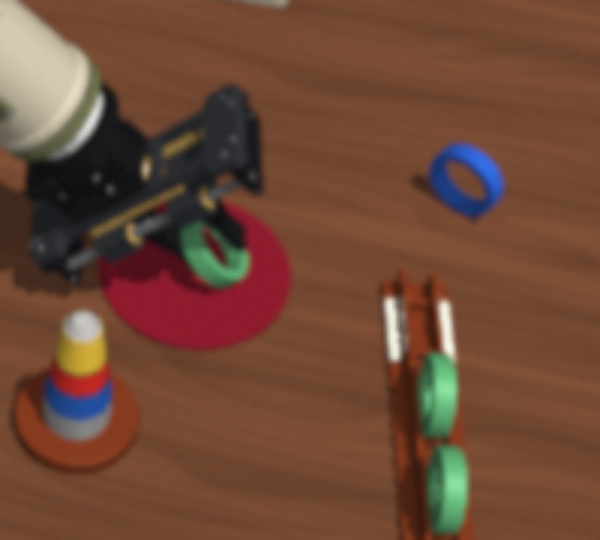

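```bash
python3 -m jog '[[[-0.0045,0,-0.004,0,0,0,0.34],[-0.0075,0,-0.0067,0,0,0,0.34],[-0.0082,0,-0.0074,0,0,0,0.34],[-0.0082,0,-0.0074,0,0,0,0.34],[-0.0082,0,-0.0074,0,0,0,0.34],[-0.0082,0,-0.0074,0,0,0,0.34],[-0.0082,0,-0.0074,0,0,0,0.34],[-0.0082,0,-0.0074,0,0,0,0.34]]]' 40
python3 -c "
from h import *
togo((423,112.5,29),102)
im=imaging.read_camera('scene');cv2.imwrite('pics/s6.png',cv2.resize(im[160:340,330:530,::-1],None,fx=3,fy=3))"
```

```text
time_s: 11.45
tool_pos: [440.5, 31.9, 28.5]
ee_rot: [-1.574, -1.948, -0.604]
ft_force: [0.9, 0.6, 0.2]
width: 29.7
t 11.45 pos [440.46  31.94  28.54] F [0.92 0.59 0.19] w 29.7 j [ 0.02  0.49  0.33  1.97 -0.79  1.29  2.58]
x [-0.16  0.73  0.67] z [-0.14  0.65 -0.74] az 102.14036385063153
world d [-17.46  80.56   0.46] tool d mm [61.56 -0.13 54.82]
turn deg (tool) [ -0.05 -42.     0.13]
```

View pics/s6.png

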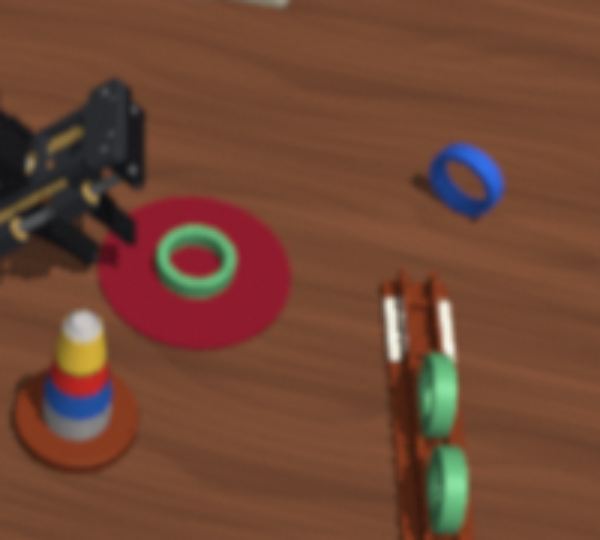

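The ring lies flat on the mat, at about (196,260) in the crop. I raise the tool, set it upright again, and look from above the ring.

```bash
python3 -m jog '[[[0.0235,0,-0.026,0,0,0,0.6],[0.0235,0,-0.026,0,0,0,1],[0,0,0,0,-10.5,0,1],[0,0,0,0,-10.5,0,1],[0,0,0,0,-10.5,0,1],[0.02,0,0,0,-10.5,0,1],[0.04,0,0,0,0,0,1],[0,0,0,0,0,0,1]]]' 40
cat > ring.py <<'E'
from h import *
import sys
tag=sys.argv[1]; zt=float(sys.argv[2]); cams=sys.argv[3].split(',')
for n in cams:
    P=imaging.camera_params(n);im=imaging.read_camera(n);cv2.imwrite(f'pics/{tag}_{n}.png',im[:,:,::-1])
    m,l,b=blobs(im,(55,60,60),(88,255,255),150)
    cs,_=cv2.findContours(m,cv2.RETR_EXTERNAL,cv2.CHAIN_APPROX_NONE)
    for c in cs:
        if cv2.contourArea(c)>200:
            X=onz(n,c[:,0,:].astype(float),zt,P)[:,:2].astype(np.float32)
            print(n,cv2.boundingRect(c),"circle on plane:",cv2.minEnclosingCircle(X),"ell",cv2.fitEllipse(X))
E
python3 -c "
from h import *
togo((427,95,140),102)"
python3 ring.py r1 19 top,wrist
```

```text
time_s: 12.5
tool_pos: [426.6, 91.7, 102.4]
ee_rot: [-1.954, -2.433, -0.017]
ft_force: [-0.4, -1.0, -1.0]
width: 86.8
t 12.5 pos [426.58  91.67 102.4 ] F [-0.41 -1.04 -1.01] w 86.8 j [-0.5   0.03  0.2   2.09 -0.03  1.03  1.51]
x [-0.22  0.98  0.02] z [-0.01  0.02 -1.  ] az 102.45775171686701
world d [ 0.42  3.33 37.6 ] tool d mm [  4.02   0.95 -37.52]
turn deg (tool) [-0.27 -1.31  0.46]
top (354, 327, 53, 54) circle on plane: ((338.7548828125, -193.85569763183594), 55.36571502685547) ell ((338.8023986816406, -194.19760131835938), (107.89048767089844, 108.35877990722656), 8.57840347290039)
top (145, 245, 14, 28) circle on plane: ((520.84716796875, 293.486572265625), 29.277069091796875) ell ((521.7593994140625, 292.9098815917969), (26.756513595581055, 58.74018478393555), 103.66925811767578)
top (140, 209, 14, 27) circle on plane: ((598.9881591796875, 306.971923828125), 29.60984230041504) ell ((599.1454467773438, 308.8647155761719), (26.145252227783203, 61.27302169799805), 107.26717376708984)
top (398, 143, 29, 33) circle on plane: ((755.9841918945312, -259.7820129394531), 38.29462432861328) ell ((756.8028564453125, -258.0721740722656), (60.24900817871094, 75.14390563964844), 65.31241607666016)
top (230, 139, 29, 33) circle on plane: ((753.0772705078125, 107.30279541015625), 38.09651565551758) ell ((753.1063842773438, 107.30366516113281), (59.79570770263672, 74.97996520996094), 117.70021057128906)
wrist (278, 212, 72, 69) circle on plane: ((422.14276123046875, 92.66710662841797), 27.838075637817383) ell ((422.9466857910156, 94.77740478515625), (47.82075119018555, 52.4102897644043), 157.5899658203125)
```

```bash
ls pics
```

```text
ca.png
cb.png
r1_top.png
r1_wrist.png
s2.png
s3.png
s4.png
s5.png
s6.png
scene0.png
top0.png
w1.png
w2.png
wrist0.png
```

View pics/r1_wrist.png

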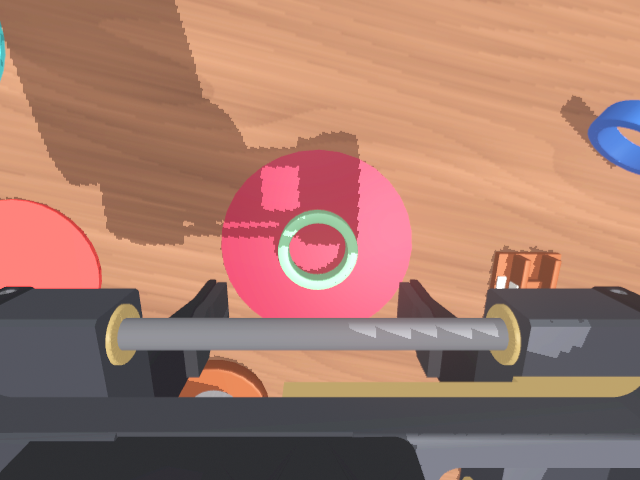

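```bash
python3 - <<'E'
import re
s=open('ring.py').read()
s=s.replace("(55,60,60),(88,255,255),150","(45,35,50),(88,190,255),150")
open('ring.py','w').write(s)
E
python3 -m jog '[[[0.002,0.001,0,-0.3,-1.3,0.4,1],[0,0,0,0,0,0,1],[0,0,0,0,0,0,1],[0,0,0,0,0,0,1],[0,0,0,0,0,0,1],[0,0,0,0,0,0,1],[0,0,0,0,0,0,1],[0,0,0,0,0,0,1]]]' 40
python3 -c "
from h import *
togo((427,95,140),102)"
python3 ring.py r2 19 wrist
python3 -c "
from h import *
im=cv2.cvtColor(cv2.imread('pics/r2_wrist.png'),cv2.COLOR_BGR2HSV)
print([im[250,x].tolist() for x in range(270,365,4)])"
```

```text
time_s: 13.6
tool_pos: [427.8, 90.9, 102.1]
ee_rot: [1.982, 2.437, -0.001]
ft_force: [0.4, 0.0, 0.6]
width: 86.8
t 13.6 pos [427.83  90.89 102.12] F [0.37 0.01 0.56] w 86.8 j [-0.51  0.03  0.2   2.09 -0.01  1.03  1.47]
x [-0.2   0.98 -0.  ] z [ 0. -0. -1.] az 101.74650368534523
world d [-0.83  4.11 37.88] tool d mm [  4.17   0.03 -37.89]
turn deg (tool) [-0.    0.03 -0.25]
wrist (279, 208, 80, 80) circle on plane: ((425.2021789550781, 95.26073455810547), 30.50635528564453) ell ((423.7556457519531, 95.3307876586914), (54.8978271484375, 58.748023986816406), 95.3976821899414)
[[174, 150, 250], [174, 147, 251], [178, 130, 171], [75, 42, 255], [86, 22, 255], [65, 64, 183], [174, 142, 254], [174, 139, 255], [174, 139, 255], [174, 137, 255], [174, 135, 255], [174, 133, 255], [174, 133, 255], [174, 131, 255], [174, 130, 255], [174, 128, 255], [174, 127, 255], [173, 127, 255], [177, 147, 184], [6, 84, 157], [64, 60, 207], [64, 59, 208], [63, 58, 206], [173, 121, 255]]
```

```bash
python3 -c "
from h import *
togo((425.2,95.3,9),102)"
python3 -m jog '[[[0.0048,-0.0016,0.02,0,0,0.0,1],[0,0,0.025,0,0,0,1],[0,0,0.025,0,0,0,1],[0,0,0.015,0,0,0,1],[0,0,0.007,0,0,0,1],[0,0,0,0,0,0,1],[0,0,0,0,0,0,1],[0,0,0,0,0,0,1]]]' 40
python3 -c "
from h import *
togo((425.2,95.3,9),102)"
```

```text
t 13.65 pos [427.87  90.9  102.14] F [-0.22 -0.71  0.13] w 87.1 j [-0.51  0.03  0.2   2.09 -0.01  1.03  1.47]
x [-0.2   0.98 -0.  ] z [ 0. -0. -1.] az 101.74332652933403
world d [ -2.67   4.4  -93.14] tool d mm [ 4.91 -1.73 93.14]
turn deg (tool) [ 0.01  0.03 -0.26]
time_s: 14.65
tool_pos: [425.8, 95.3, 10.7]
ee_rot: [1.982, 2.436, 0.001]
ft_force: [0.5, -0.0, 0.6]
width: 87.1
t 14.65 pos [425.78  95.34  10.7 ] F [ 0.53 -0.02  0.56] w 87.1 j [-0.5   0.17  0.19  2.16 -0.04  0.81  1.49]
x [-0.2   0.98 -0.  ] z [ 0. -0. -1.] az 101.7363635534256
world d [-0.58 -0.04 -1.7 ] tool d mm [ 0.08 -0.57  1.7 ]
turn deg (tool) [ 0.07  0.02 -0.26]
```

```bash
python3 -m jog '[[[0,-0.0005,0.0015,0,0,0,1],[0,0,0,0,0,0,0.5],[0,0,0,0,0,0,0],[0,0,0,0,0,0,0],[0,0,0,0,0,0,0],[0,0,0,0,0,0,0],[0,0,0,0,0,0,0],[0,0,0,0,0,0,0]]]' 40
python3 -c "
from h import *
togo((425.2,95.3,9),102)"
python3 ring.py r3 19 wrist
```

```text
time_s: 15.65
tool_pos: [424.8, 95.1, 8.6]
ee_rot: [1.982, 2.437, -0.001]
ft_force: [0.7, 0.1, 0.6]
width: 59.2
t 15.65 pos [424.82  95.07   8.62] F [0.73 0.1  0.6 ] w 59.2 j [-0.5   0.18  0.19  2.17 -0.05  0.8   1.49]
x [-0.2   0.98 -0.  ] z [ 0. -0. -1.] az 101.74105174092115
world d [0.38 0.23 0.38] tool d mm [ 0.15  0.42 -0.38]
turn deg (tool) [ 0.    0.03 -0.26]
wrist (251, 243, 124, 75) circle on plane: ((423.0433654785156, 95.26669311523438), 30.20730209350586) ell ((419.1620178222656, 94.39990997314453), (46.62825012207031, 53.91008758544922), 8.103986740112305)
```

View pics/r3_wrist.png

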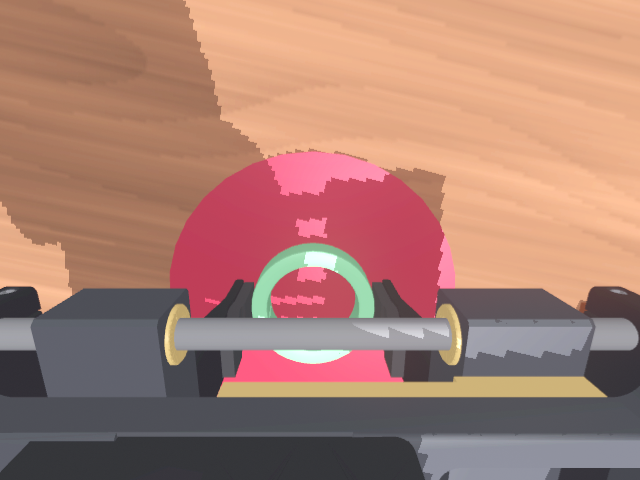

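The ring is gripped across its width (59 mm), outer edge at columns 251–375 and rows 243–363. I check its offset in the hand and measure the cone more closely while lifting.

```bash
python3 - <<'E'
from h import *
s=manip.read_state();R=Ro.from_rotvec(s["ee_rot"]).as_matrix();p=s["tool_pos"]
for z in (19,):
  X=onz('wrist',[(313,243),(313,363.5),(251,303),(375,303)],z)
  print(z,(X-p)@R)
# where TCP & cone would project
P=imaging.camera_params('wrist');print("tcp px",proj('wrist',[p,[425,95.2,19]],P))
E=P["extrinsics"];c=-E[:3,:3].T@E[:3,3];print("cam in tool",R.T@(c-p),"axes",E[:3,:3]@R)
E
python3 -m jog '[[[0,0,-0.01,0,0,0,0],[0,0,-0.03,0,0,0,0],[0,0,-0.04,0,0,0,0],[0,0,-0.04,0,0,0,0],[0,0.02,-0.04,0,0,0,0],[0,0.02,-0.01,0,0,0,0],[0,0,0,0,0,0,0],[0,0,0,0,0,0,0]]]' 40
python3 -c "
from h import *
togo((588,42,155),102)
for n in ('scene','wrist'):
  im=imaging.read_camera(n);cv2.imwrite(f'pics/u1_{n}.png',im[:,:,::-1])"
```

```text
19 [[  0.8  -31.91 -10.37]
 [  0.73  31.32 -10.36]
 [-28.97  -2.1  -10.35]
 [ 30.5   -2.02 -10.38]]
tcp px [[311.47 297.9 ]
 [311.54 307.26]]
cam in tool [   0.59  -73.86 -162.43] axes [[ 1.    0.   -0.  ]
 [-0.    0.96 -0.27]
 [ 0.    0.27  0.96]]
time_s: 16.7
tool_pos: [462.9, 103.0, 178.0]
ee_rot: [-1.982, -2.437, 0.003]
ft_force: [0.1, -0.3, 0.1]
width: 59.1
t 16.7 pos [462.91 102.97 177.99] F [ 0.09 -0.29  0.09] w 59.1 j [-0.52  0.03  0.21  1.91 -0.    1.2   1.47]
x [-0.2   0.98 -0.  ] z [-0. -0. -1.] az 101.73470478787824
world d [125.09 -60.97 -22.99] tool d mm [-85.12 110.12  22.89]
turn deg (tool) [-0.09  0.05 -0.27]
```

View pics/u1_wrist.png

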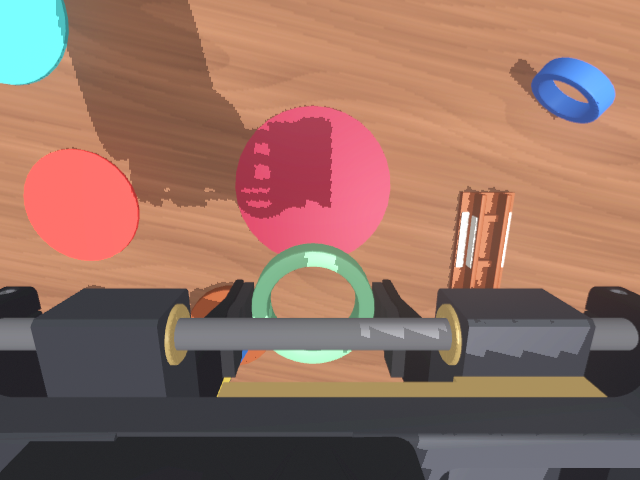

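View pics/u1_scene.png

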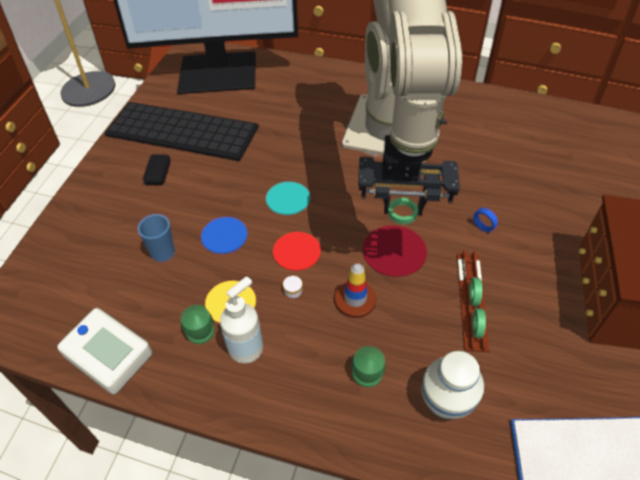

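```bash
python3 -m jog '[[[-0.012,0.015,0,0,0,0,0],[-0.0213,0.0275,0.005,0,0,0,0],[-0.0213,0.0275,0.005,0,0,0,0],[-0.0213,0.0275,0.01,0,0,0,0],[-0.009,0.0125,0.008,0,0,0,0],[0,0,0,0,0,0,0],[0,0,0,0,0,0,0],[0,0,0,0,0,0,0]]]' 40
python3 - <<'E'
from h import *
togo((588,42,147),102)
P=imaging.camera_params('wrist');im=imaging.read_camera('wrist');cv2.imwrite('pics/c1_wrist.png',im[:,:,::-1])
print(proj('wrist',[[588,42,126],[588,42,118.6],[588,42,15]],P))
for n in('top','scene'):
    im=imaging.read_camera(n);cv2.imwrite(f'pics/c1_{n}.png',im[:,:,::-1])
E
```

```text
time_s: 17.8
tool_pos: [588.6, 43.3, 151.3]
ee_rot: [1.981, 2.438, 0.001]
ft_force: [1.4, 0.8, 0.0]
width: 59.0
t 17.8 pos [588.58  43.29 151.27] F [1.41 0.79 0.04] w 59.0 j [-0.39  0.31  0.29  1.67 -0.09  1.18  1.7 ]
x [-0.2   0.98 -0.  ] z [ 0.  0. -1.] az 101.80015780826812
world d [-0.58 -1.29 -4.27] tool d mm [-1.14 -0.83  4.26]
turn deg (tool) [ 0.04  0.01 -0.2 ]
[[309.58 278.29]
 [309.68 273.8 ]
 [310.57 232.71]]
```

View pics/c1_wrist.png

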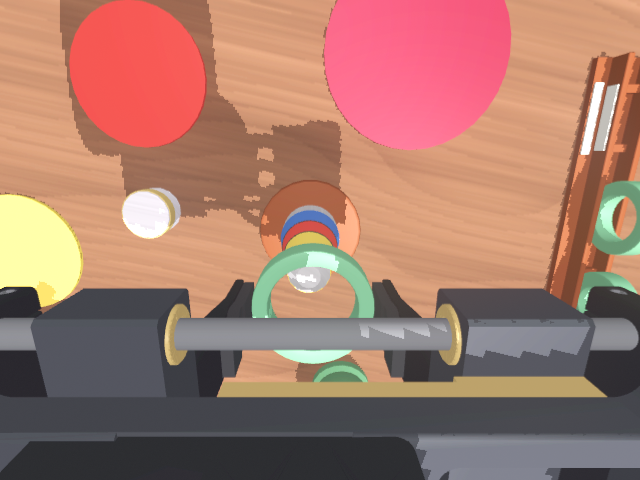

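The cone tip shows through the ring at about (309,280), with the base circle at columns 260–359. I zoom in to centre it.

```bash
python3 - <<'E'
import cv2
a=cv2.imread('pics/c1_wrist.png')[175:320,245:380]
cv2.imwrite('pics/c1z.png',cv2.resize(a,None,fx=4,fy=4,interpolation=cv2.INTER_NEAREST))
E
```

```text
(no output)
```

View pics/c1z.png

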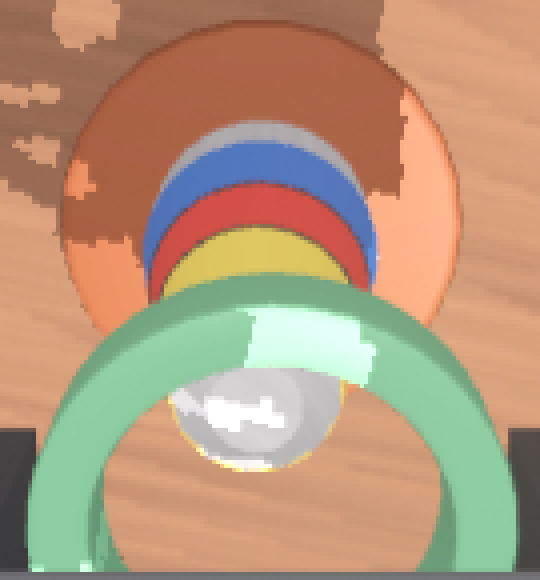

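```bash
python3 - <<'E'
from h import *
P=imaging.camera_params('wrist');s=manip.read_state();R=Ro.from_rotvec(s["ee_rot"]).as_matrix();p=s["tool_pos"]
im=cv2.imread('pics/c1_wrist.png')[:,:,::-1]
th=np.linspace(0,2*np.pi,721)
for ax in ((588,42),(588.3,41),(589,42)):
    for z,r in ((118.6,13),(15,45),(126,7)):
        c=proj('wrist',np.c_[ax[0]+r*np.cos(th),ax[1]+r*np.sin(th),0*th+z],P)
        print(ax,z,"cols",c[:,0].min(),c[:,0].max(),"rows",c[:,1].min(),c[:,1].max())
hsv=cv2.cvtColor(im.copy(),cv2.COLOR_RGB2HSV)
print("nose row 275:",[(x,hsv[272,x].tolist()) for x in list(range(284,292))+list(range(327,334))])
print("nose col309:",[(y,hsv[y,309].tolist()) for y in range(284,298)])
print("base col309:",[(y,hsv[y,309].tolist()) for y in range(176,186)])
print("base row230:",[(x,hsv[230,x].tolist()) for x in list(range(255,266))+list(range(354,366))])
E
```

```text
(588, 42) 118.6 cols 288.5745656688238 331.9275264216861 rows 252.93397790560442 293.6747962294892
(588, 42) 15 cols 260.2579526778452 361.69591763298416 rows 181.27863358133072 279.95787171540644
(588, 42) 126 cols 298.0863974878091 322.25731817936395 rows 266.7276847882698 289.35421433883147
(588.3, 41) 118.6 cols 286.84302561625145 330.1910867396103 rows 253.08175585908674 293.8128488236734
(588.3, 41) 15 cols 259.08909461517106 360.5188867724609 rows 181.38684126190094 280.0501328883134
(588.3, 41) 126 cols 296.2926194836378 320.46071234389973 rows 266.87783119993713 289.4987692163737
(589, 42) 118.6 cols 288.2678401130845 331.5650517092579 rows 254.51976361011842 295.1557902535255
(589, 42) 15 cols 260.07510513864787 361.42467496306705 rows 182.44082786491126 280.94812943147906
(589, 42) 126 cols 297.75619186079985 321.89493633955226 rows 268.33865668442076 290.90494127168375
nose row 275: [(284, [70, 79, 204]), (285, [70, 78, 203]), (286, [69, 78, 203]), (287, [65, 64, 202]), (288, [69, 55, 203]), (289, [68, 21, 217]), (290, [165, 2, 229]), (291, [160, 4, 207]), (327, [173, 5, 
[... 542 characters left out ...]
, 160]), (179, [10, 120, 157]), (180, [8, 155, 138]), (181, [8, 154, 151]), (182, [9, 150, 175]), (183, [9, 149, 174]), (184, [9, 149, 173]), (185, [9, 149, 173])]
base row230: [(255, [12, 110, 222]), (256, [12, 110, 222]), (257, [12, 110, 223]), (258, [12, 110, 223]), (259, [11, 116, 167]), (260, [9, 142, 147]), (261, [8, 155, 164]), (262, [9, 157, 167]), (263, [8, 155, 169]), (264, [8, 154, 169]), (265, [9, 155, 168]), (354, [11, 114, 255]), (355, [10, 112, 255]), (356, [10, 112, 255]), (357, [10, 111, 255]), (358, [11, 128, 251]), (359, [10, 142, 240]), (360, [10, 132, 195]), (361, [11, 110, 213]), (362, [11, 108, 214]), (363, [11, 110, 214]), (364, [11, 108, 214]), (365, [11, 108, 214])]
```

```bash
python3 -m jog '[[[-0.003,-0.0013,0.005,0,0,0,0],[0,0,0.008,0,0,0,0],[0,0,0.008,0,0,0,0],[0,0,0.008,0,0,0,0],[0,0,0.006,0,0,0,0],[0,0,0.004,0,0,0,0],[0,0,0,0,0,0,0],[0,0,0,0,0,0,0]]]' 40
python3 - <<'E'
from h import *
togo((587.3,40.4,100.6),102)
im=imaging.read_camera('wrist');cv2.imwrite('pics/c2_wrist.png',im[:,:,::-1])
cv2.imwrite('pics/c2z.png',cv2.resize(im[175:380,235:390,::-1],None,fx=2.9,fy=2.9,interpolation=cv2.INTER_NEAREST))
E
```

```text
time_s: 18.95
tool_pos: [588.5, 39.4, 112.0]
ee_rot: [1.982, 2.436, 0.0]
ft_force: [-0.3, -0.6, -1.5]
width: 59.3
t 18.95 pos [588.48  39.36 111.99] F [-0.34 -0.56 -1.53] w 59.3 j [-0.38  0.34  0.29  1.71 -0.11  1.11  1.71]
x [-0.2   0.98 -0.  ] z [ 0. -0. -1.] az 101.7401859151097
world d [ -1.18   1.04 -11.39] tool d mm [ 1.27 -0.95 11.38]
turn deg (tool) [ 0.03  0.03 -0.26]
```

View pics/c2z.png

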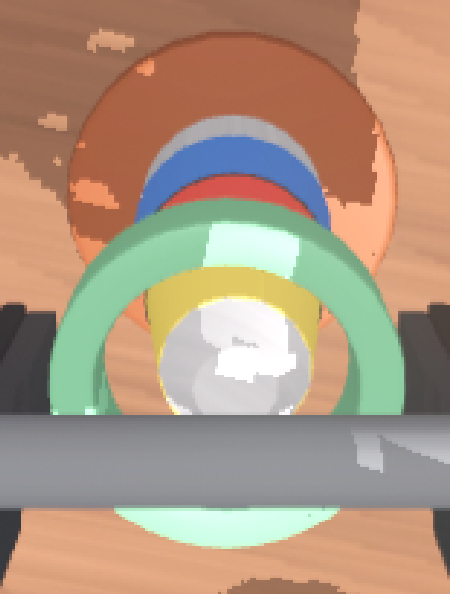

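```bash
cat > al.py <<'E'
# predicted pixel extents of cone circles if axis sits at tool (x0,y0), TCP height zt
from h import *
import sys
P=imaging.camera_params('wrist');K=P["mtx"]
Cc=np.array([0.59,-73.86,-162.43]);a=np.radians(15.8)
A=np.array([[1,0,0],[0,.9622,-.2724],[0,.2724,.9622]])
def pt(X):
    c=(X-Cc)@A.T;u=c[:,:2]/c[:,2:];return u*K[0,0]+K[:2,2]
zt=float(sys.argv[1])
th=np.linspace(0,2*np.pi,721)
E=P["extrinsics"];s=manip.read_state();M=Ro.from_rotvec(s["ee_rot"]).as_matrix()
print((E[:3,:3]@M).round(4).tolist(), M.T@(-E[:3,:3].T@E[:3,3]-s["tool_pos"]))
for x0,y0 in ((.77,-.3),(1.77,.7)):
    for z,r in ((118.6,13),(86.4,17.5),(65,20.5),(40,24),(15,45),(0,45)):
        c=pt(np.c_[x0+r*np.cos(th),y0+r*np.sin(th),0*th+zt-z])
        print((x0,y0),z,"cols",c[:,0].min().round(1),c[:,0].max().round(1),"rows",c[:,1].min().round(1),c[:,1].max().round(1))
E
python3 al.py 112
python3 - <<'E'
from h import *
hsv=cv2.cvtColor(cv2.imread('pics/c2_wrist.png'),cv2.COLOR_BGR2HSV)
print("col316 nose top",[(y,hsv[y,315].tolist()) for y in range(272,283)])
print("base top",[(y,hsv[y,314].tolist()) for y in range(182,192)])
print("stem/blue/red",[(y,hsv[y,315].tolist()) for y in range(212,246,1)])
E
```

```text
[[1.0, 0.0014, -0.0005], [-0.0015, 0.9622, -0.2724], [0.0001, 0.2724, 0.9622]] [   0.63  -73.86 -162.44]
(0.77, -0.3) 118.6 cols 286.5 339.4 rows 278.2 326.7
(0.77, -0.3) 86.4 cols 282.8 343.0 rows 250.1 306.5
(0.77, -0.3) 65 cols 280.8 344.9 rows 235.7 296.3
(0.77, -0.3) 40 cols 279.0 346.6 rows 221.9 286.5
(0.77, -0.3) 15 cols 255.0 370.6 rows 187.3 298.6
(0.77, -0.3) 0 cols 258.0 367.6 rows 185.2 291.2
(1.77, 0.7) 118.6 cols 288.6 341.4 rows 280.1 328.5
(1.77, 0.7) 86.4 cols 284.5 344.7 rows 251.8 308.0
(1.77, 0.7) 65 cols 282.4 346.4 rows 237.3 297.7
(1.77, 0.7) 40 cols 280.5 348.0 rows 223.3 287.8
(1.77, 0.7) 15 cols 256.4 371.8 rows 188.6 299.7
(1.77, 0.7) 0 cols 259.2 368.8 rows 186.4 292.3
col316 nose top [(272, [24, 139, 225]), (273, [24, 139, 225]), (274, [25, 138, 225]), (275, [24, 139, 225]), (276, [25, 138, 234]), (277, [26, 90, 255]), (278, [30, 21, 255]), (279, [160, 3, 246]), (280, [165, 2, 245]), (281, [165, 2, 245]), (282, [160, 3, 245])]
base top [(182, [10, 114, 157]), (183, [10, 116, 160]), (184, [10, 117, 159]), (185, [9, 128, 152]), (186, [8, 155, 138]), (187, 
[... 191 characters left out ...]
165, 6, 177]), (216, [170, 4, 175]), (217, [170, 4, 175]), (218, [170, 4, 175]), (219, [170, 4, 175]), (220, [132, 7, 177]), (221, [112, 46, 189]), (222, [109, 147, 192]), (223, [109, 146, 192]), (224, [109, 147, 191]), (225, [109, 146, 192]), (226, [109, 147, 191]), (227, [109, 146, 192]), (228, [109, 145, 192]), (229, [109, 146, 192]), (230, [109, 145, 192]), (231, [109, 146, 192]), (232, [109, 145, 192]), (233, [109, 141, 184]), (234, [116, 79, 129]), (235, [2, 123, 153]), (236, [2, 162, 215]), (237, [2, 162, 215]), (238, [2, 162, 215]), (239, [2, 161, 215]), (240, [2, 161, 215]), (241, [2, 161, 215]), (242, [4, 147, 207]), (243, [42, 55, 153]), (244, [69, 78, 170]), (245, [68, 75, 170])]
```

```bash
python3 -m jog '[[[0.0016,-0.0004,0,0,0,0,0],[0,0,0.001,0,0,0,0],[0,0,0.001,0,0,0,0],[0,0,0.001,0,0,0,0],[0,0,0.001,0,0,0,0],[0,0,0.001,0,0,0,0],[0,0,0,0,0,0,0],[0,0,0,0,0,0,0]]]' 40
cat > look.py <<'E'
from h import *
import sys
togo((587.3,40.4,100.6),102)
im=imaging.read_camera('wrist');t=sys.argv[1];cv2.imwrite(f'pics/{t}_wrist.png',im[:,:,::-1])
cv2.imwrite(f'pics/{t}z.png',cv2.resize(im[175:380,235:390,::-1],None,fx=2.9,fy=2.9,interpolation=cv2.INTER_NEAREST))
E
python3 look.py c3
```

```text
time_s: 20.0
tool_pos: [587.6, 40.8, 106.7]
ee_rot: [1.982, 2.437, -0.001]
ft_force: [0.4, -0.8, -0.3]
width: 58.9
t 20.0 pos [587.58  40.8  106.7 ] F [ 0.4  -0.78 -0.29] w 58.9 j [-0.38  0.35  0.29  1.71 -0.11  1.1   1.71]
x [-0.2   0.98 -0.  ] z [ 0. -0. -1.] az 101.73997037440782
world d [-0.28 -0.4  -6.1 ] tool d mm [-0.33 -0.35  6.1 ]
turn deg (tool) [ 0.    0.03 -0.26]
```

View pics/c3z.png

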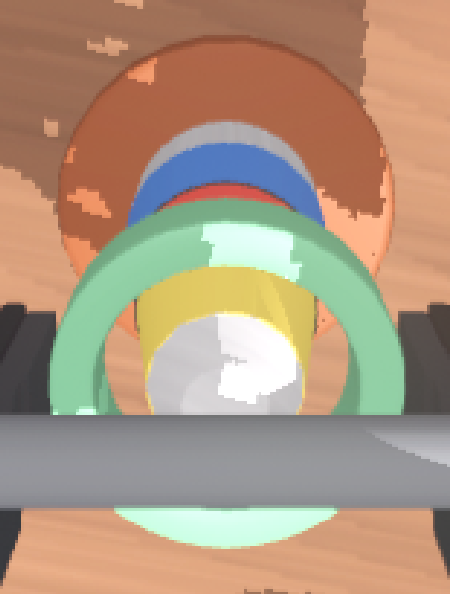

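Centred to about 0.3 mm across the jaws, no force yet. Now I go down in small steps with force checks.

```bash
python3 -m jog '[[[0,0,0.002,0,0,0,0],[0,0,0.001,0,0,0,0],[0,0,0.001,0,0,0,0],[0,0,0.001,0,0,0,0],[0,0,0.001,0,0,0,0],[0,0,0.001,0,0,0,0],[0,0,0.001,0,0,0,0],[0,0,0,0,0,0,0]]]' 40
python3 -c "
from h import *
togo((587.3,40.4,78.6),102)"
```

```text
time_s: 21.05
tool_pos: [587.5, 40.8, 98.6]
ee_rot: [1.982, 2.437, -0.001]
ft_force: [0.2, -1.4, -0.8]
width: 59.3
t 21.05 pos [587.5   40.79  98.58] F [ 0.17 -1.38 -0.85] w 59.3 j [-0.38  0.36  0.29  1.72 -0.11  1.08  1.71]
x [-0.2   0.98 -0.  ] z [-0. -0. -1.] az 101.74075422539687
world d [ -0.2   -0.39 -19.98] tool d mm [-0.33 -0.27 19.98]
turn deg (tool) [-0.01  0.03 -0.26]
```

```bash
python3 -m jog '[[[0,0,0.0015,0,0,0,0],[0,0,0.0015,0,0,0,0],[0,0,0.0015,0,0,0,0],[0,0,0.0015,0,0,0,0],[0,0,0.0015,0,0,0,0],[0,0,0.0015,0,0,0,0],[0,0,0.001,0,0,0,0],[0,0,0,0,0,0,0]]]' 40
python3 look.py c4
```

```text
time_s: 22.05
tool_pos: [587.6, 40.8, 88.6]
ee_rot: [1.982, 2.437, -0.001]
ft_force: [-0.8, 0.1, -0.0]
width: 59.3
t 22.05 pos [587.56  40.8   88.63] F [-0.78  0.15 -0.05] w 59.3 j [-0.38  0.37  0.28  1.73 -0.11  1.06  1.72]
x [-0.2   0.98 -0.  ] z [ 0. -0. -1.] az 101.74030727615036
world d [-0.26 -0.4  11.97] tool d mm [ -0.35  -0.33 -11.97]
turn deg (tool) [-0.    0.03 -0.26]
```

View pics/c4z.png

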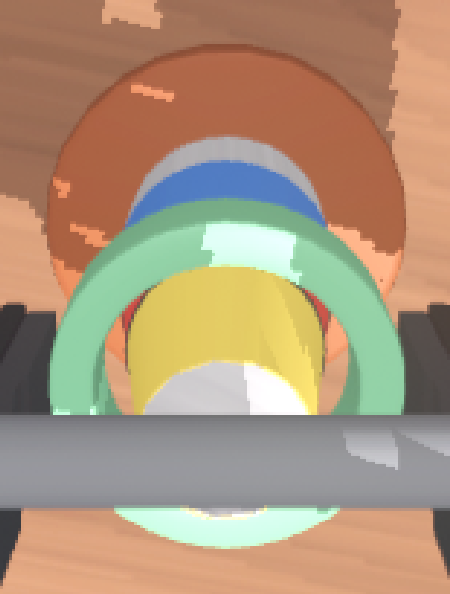

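```bash
python3 al.py 88.6 | head -8
```

```text
[[1.0, 0.0014, -0.0005], [-0.0015, 0.9622, -0.2724], [0.0001, 0.2724, 0.9622]] [   0.61  -73.87 -162.43]
(0.77, -0.3) 118.6 cols 282.5 343.5 rows 298.7 353.5
(0.77, -0.3) 86.4 cols 279.0 346.9 rows 263.4 326.1
(0.77, -0.3) 65 cols 277.2 348.5 rows 246.0 312.6
(0.77, -0.3) 40 cols 275.6 350.1 rows 229.7 300.1
(0.77, -0.3) 15 cols 249.8 375.9 rows 191.1 311.7
(0.77, -0.3) 0 cols 253.2 372.4 rows 188.6 303.0
(1.77, 0.7) 118.6 cols 284.9 345.8 rows 300.9 355.5
```

Prediction and picture agree within half a pixel (nose rows 299–353), so it is centred. I continue down.

```bash
python3 -m jog '[[[0,0,0.0025,0,0,0,0],[0,0,0.0025,0,0,0,0],[0,0,0.001,0,0,0,0],[0,0,0.001,0,0,0,0],[0,0,0.001,0,0,0,0],[0,0,0.0005,0,0,0,0],[0,0,0.0005,0,0,0,0],[0,0,0,0,0,0,0]]]' 40
python3 -c "
from h import *
togo((587.3,40.4,78.6),102)"
```

```text
time_s: 23.1
tool_pos: [587.6, 40.8, 79.7]
ee_rot: [1.982, 2.437, -0.001]
ft_force: [-0.3, -0.0, -0.9]
width: 59.3
t 23.1 pos [587.57  40.82  79.68] F [-0.28 -0.02 -0.87] w 59.3 j [-0.38  0.38  0.28  1.74 -0.12  1.04  1.72]
x [-0.2   0.98 -0.  ] z [ 0. -0. -1.] az 101.7429156227398
world d [-0.27 -0.42 -1.08] tool d mm [-0.36 -0.35  1.08]
turn deg (tool) [ 0.    0.03 -0.26]
```

```bash
python3 -m jog '[[[0,0,0.0005,0,0,0,0],[0,0,0.0005,0,0,0,0],[0,0,0.0005,0,0,0,0],[0,0,0.0005,0,0,0,0],[0,0,0.0005,0,0,0,0],[0,0,0.0005,0,0,0,0],[0,0,0.0005,0,0,0,0],[0,0,0,0,0,0,0]]]' 40
python3 -c "
from h import *
togo((587.3,40.4,58.6),102)"
```

```text
time_s: 24.1
tool_pos: [587.5, 40.8, 76.1]
ee_rot: [1.982, 2.437, -0.001]
ft_force: [0.3, 0.6, -1.1]
width: 59.3
t 24.1 pos [587.52  40.78  76.14] F [ 0.28  0.63 -1.14] w 59.3 j [-0.38  0.38  0.28  1.74 -0.12  1.04  1.72]
x [-0.2   0.98 -0.  ] z [ 0. -0. -1.] az 101.74099383030601
world d [ -0.22  -0.38 -17.54] tool d mm [-0.31 -0.29 17.54]
turn deg (tool) [-0.01  0.03 -0.26]
```

```bash
python3 -m jog '[[[0,0,0.0006,0,0,0,0],[0,0,0.0006,0,0,0,0],[0,0,0.0006,0,0,0,0],[0,0,0.0006,0,0,0,0],[0,0,0.0006,0,0,0,0],[0,0,0.0006,0,0,0,0],[0,0,0.0006,0,0,0,0],[0,0,0,0,0,0,0]]]' 40
python3 look.py c5
```

```text
time_s: 25.1
tool_pos: [587.5, 40.8, 71.9]
ee_rot: [1.982, 2.437, -0.001]
ft_force: [-1.0, 0.3, -0.1]
width: 59.2
t 25.1 pos [587.48  40.77  71.9 ] F [-1.04  0.29 -0.13] w 59.2 j [-0.38  0.39  0.28  1.74 -0.12  1.03  1.72]
x [-0.2   0.98 -0.  ] z [-0. -0. -1.] az 101.74149184820415
world d [-0.18 -0.37 28.7 ] tool d mm [ -0.34  -0.26 -28.7 ]
turn deg (tool) [-0.01  0.04 -0.26]
```

View pics/c5z.png

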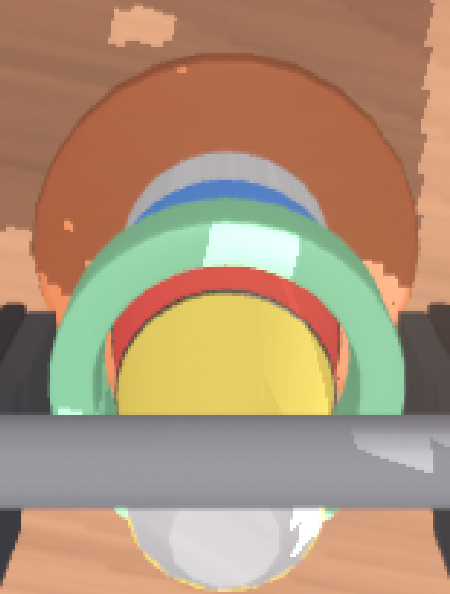

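```bash
python3 -m jog '[[[0,0,0.0015,0,0,0,0],[0,0,0.0015,0,0,0,0],[0,0,0.0015,0,0,0,0],[0,0,0.001,0,0,0,0],[0,0,0.001,0,0,0,0],[0,0,0.0005,0,0,0,0],[0,0,0.0005,0,0,0,0],[0,0,0,0,0,0,0]]]' 40
python3 look.py c6
```

```text
time_s: 26.15
tool_pos: [587.0, 40.6, 64.4]
ee_rot: [-1.983, -2.437, 0.002]
ft_force: [-6.6, -1.2, 4.0]
width: 59.3
t 26.15 pos [587.02  40.57  64.38] F [-6.58 -1.15  3.98] w 59.3 j [-0.38  0.4   0.28  1.75 -0.12  1.02  1.72]
x [-0.2   0.98 -0.  ] z [-0. -0. -1.] az 101.7304727638547
world d [ 0.28 -0.17 36.22] tool d mm [ -0.24   0.19 -36.22]
turn deg (tool) [-0.07  0.03 -0.27]
```

View pics/c6z.png

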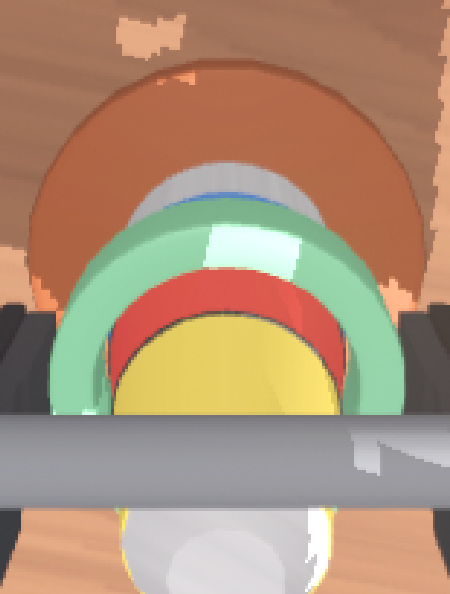

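Touch at TCP z 64.4 with a side force of 6.6 N toward world −x, so the ring is catching because it is about 0.7 mm too far out. I shift along tool y to relieve it, then go on down.

```bash
python3 -m jog '[[[0,-0.0003,-0.001,0,0,0,0],[0,-0.0004,0,0,0,0,0],[0,0,0,0,0,0,0],[0,0,0.0005,0,0,0,0],[0,0,0.0005,0,0,0,0],[0,0,0,0,0,0,0],[0,0,0,0,0,0,0],[0,0,0,0,0,0,0]]]' 40
python3 -c "
from h import *
togo((587.3,40.4,58.6),102)"
```

```text
time_s: 27.2
tool_pos: [586.9, 40.6, 64.6]
ee_rot: [1.982, 2.437, -0.001]
ft_force: [-4.3, -0.9, 2.8]
width: 59.7
t 27.2 pos [586.9   40.59  64.6 ] F [-4.3  -0.95  2.77] w 59.7 j [-0.38  0.39  0.28  1.75 -0.12  1.02  1.72]
x [-0.2   0.98 -0.  ] z [ 0. -0. -1.] az 101.73992764138113
world d [ 0.4  -0.19 -6.  ] tool d mm [-0.26  0.35  6.  ]
turn deg (tool) [ 0.    0.04 -0.26]
```

```bash
python3 -m jog '[[[0,-0.0005,-0.0005,0,0,0,0],[0,-0.0004,0,0,0,0,0],[0,0,0.0005,0,0,0,0],[0,0,0.0005,0,0,0,0],[0,0,0.0005,0,0,0,0],[0,0,0.0005,0,0,0,0],[0,0,0,0,0,0,0],[0,0,0,0,0,0,0]]]' 40
python3 -c "
from h import *
togo((587.3,40.4,58.6),102)"
```

```text
time_s: 28.2
tool_pos: [586.1, 40.6, 63.0]
ee_rot: [1.982, 2.437, -0.0]
ft_force: [-0.6, -0.2, -0.6]
width: 59.4
t 28.2 pos [586.06  40.58  62.97] F [-0.61 -0.2  -0.61] w 59.4 j [-0.38  0.39  0.28  1.75 -0.12  1.01  1.72]
x [-0.2   0.98 -0.  ] z [ 0. -0. -1.] az 101.74783779013583
world d [ 1.24 -0.18 -4.37] tool d mm [-0.42  1.18  4.37]
turn deg (tool) [ 0.01  0.03 -0.25]
```

Free again. I descend in half-millimetre rows.

```bash
python3 -m jog '[[[0,0,0.0005,0,0,0,0],[0,0,0.0005,0,0,0,0],[0,0,0.0005,0,0,0,0],[0,0,0.0005,0,0,0,0],[0,0,0,0,0,0,0],[0,0,0,0,0,0,0],[0,0,0,0,0,0,0],[0,0,0,0,0,0,0]]]' 40
python3 -c "
from h import *
togo((587.3,40.4,58.6),102)"
```

```text
time_s: 29.2
tool_pos: [586.0, 40.4, 61.0]
ee_rot: [1.982, 2.437, -0.001]
ft_force: [-1.5, -0.3, -0.2]
width: 59.3
t 29.2 pos [585.97  40.42  60.96] F [-1.52 -0.34 -0.19] w 59.3 j [-0.37  0.4   0.28  1.75 -0.12  1.01  1.72]
x [-0.2   0.98 -0.  ] z [ 0. -0. -1.] az 101.73883756836803
world d [ 1.33 -0.02 -2.36] tool d mm [-0.29  1.3   2.36]
turn deg (tool) [-0.    0.04 -0.26]
```

```bash
python3 -m jog '[[[0,-0.0003,0.0004,0,0,0,0],[0,0,0.0004,0,0,0,0],[0,0,0.0004,0,0,0,0],[0,0,0.0004,0,0,0,0],[0,0,0,0,0,0,0],[0,0,0,0,0,0,0],[0,0,0,0,0,0,0],[0,0,0,0,0,0,0]]]' 40
python3 -c "
from h import *
togo((587.3,40.4,58.6),102)"
```

```text
time_s: 30.2
tool_pos: [585.7, 40.4, 59.4]
ee_rot: [1.982, 2.437, -0.001]
ft_force: [-0.2, -1.3, -1.1]
width: 59.3
t 30.2 pos [585.71  40.38  59.37] F [-0.2  -1.26 -1.11] w 59.3 j [-0.37  0.4   0.28  1.76 -0.13  1.    1.73]
x [-0.2   0.98 -0.  ] z [ 0. -0. -1.] az 101.73833680363974
world d [ 1.59  0.02 -0.77] tool d mm [-0.3   1.57  0.77]
turn deg (tool) [-0.    0.04 -0.26]
```

```bash
python3 -m jog '[[[0,0,0.0004,0,0,0,0],[0,0,0.0004,0,0,0,0],[0,0,0.0003,0,0,0,0],[0,0,0,0,0,0,0],[0,0,0,0,0,0,0],[0,0,0,0,0,0,0],[0,0,0,0,0,0,0],[0,0,0,0,0,0,0]]]' 40
python3 -c "
from h import *
togo((587.3,40.4,58.6),102)"
```

```text
time_s: 31.2
tool_pos: [585.7, 40.3, 58.3]
ee_rot: [1.982, 2.437, -0.001]
ft_force: [-1.0, -1.8, 2.3]
width: 59.3
t 31.2 pos [585.71  40.3   58.28] F [-1.05 -1.82  2.26] w 59.3 j [-0.37  0.4   0.28  1.76 -0.13  1.    1.73]
x [-0.2   0.98 -0.  ] z [ 0. -0. -1.] az 101.73557180809144
world d [1.59 0.1  0.32] tool d mm [-0.22  1.58 -0.32]
turn deg (tool) [-0.    0.04 -0.26]
```

```bash
python3 -m jog '[[[-0.0001,-0.0001,0.0003,0,0,0,0],[0,0,0.0002,0,0,0,0],[0,0,0,0,0,0,0],[0,0,0,0,0,0,0],[0,0,0,0,0,0,0],[0,0,0,0,0,0,0]
,[0,0,0,0,0,0,0],[0,0,0,0,0,0,0]]]' 40
python3 -c "
from h import *
togo((587.3,40.4,58.6),102)"
```

```text
time_s: 32.2
tool_pos: [585.7, 40.3, 57.8]
ee_rot: [1.982, 2.437, -0.0]
ft_force: [-1.1, -1.4, 5.3]
width: 59.1
t 32.2 pos [585.72  40.28  57.84] F [-1.09 -1.38  5.32] w 59.1 j [-0.37  0.4   0.28  1.76 -0.13  1.    1.73]
x [-0.2   0.98 -0.  ] z [ 0. -0. -1.] az 101.74029076244283
world d [1.58 0.12 0.76] tool d mm [-0.2   1.57 -0.76]
turn deg (tool) [ 0.01  0.04 -0.26]
```

```bash
python3 -m jog '[[[0,-0.0001,0.0003,0,0,0,0],[0,0,0.0003,0,0,0,0],[0,0,0,0,0,0,0],[0,0,0,0,0,0,0],[0,0,0,0,0,0,0],[0,0,0,0,0,0,0]
,[0,0,0,0,0,0,0],[0,0,0,0,0,0,0]]]' 40
python3 look.py c7
python3 -c "
from h import *
im=imaging.read_camera('scene');cv2.imwrite('pics/c7s.png',cv2.resize(im[220:340,310:430,::-1],None,fx=5,fy=5,interpolation=cv2.INTER_CUBIC))"
```

```text
time_s: 33.2
tool_pos: [585.8, 40.3, 57.6]
ee_rot: [1.982, 2.436, 0.0]
ft_force: [-2.2, -1.5, 7.9]
width: 59.4
t 33.2 pos [585.77  40.29  57.58] F [-2.16 -1.49  7.92] w 59.4 j [-0.37  0.4   0.28  1.76 -0.13  1.    1.73]
x [-0.2   0.98 -0.  ] z [ 0. -0. -1.] az 101.74024572274249
world d [ 1.53  0.11 43.02] tool d mm [ -0.22   1.54 -43.02]
turn deg (tool) [ 0.03  0.03 -0.26]
```

View pics/c7z.png

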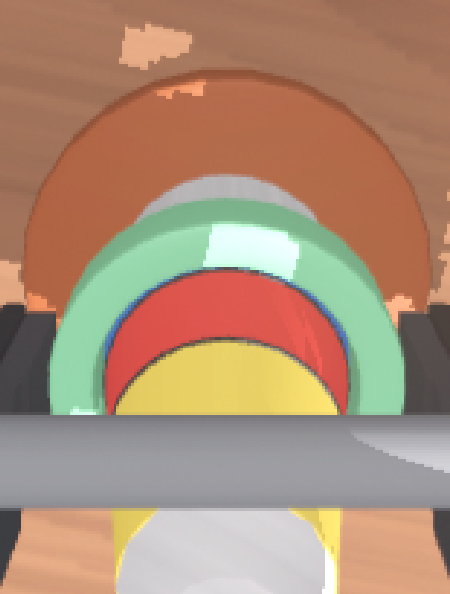

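View pics/c7s.png

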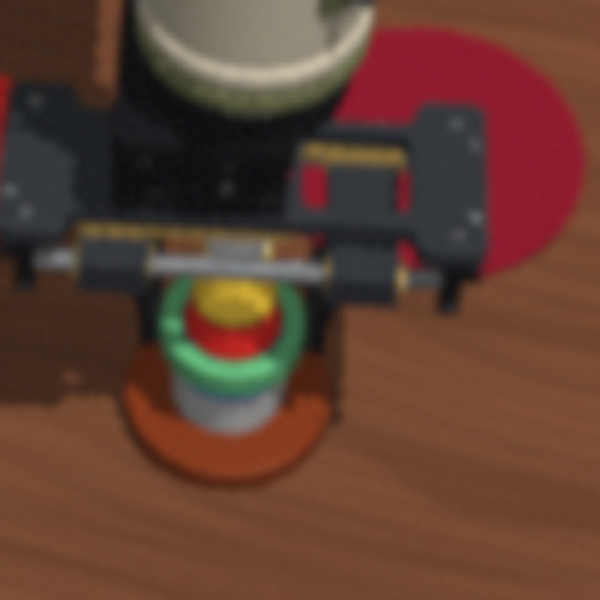

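The picture shows the red band filling the bore with a thin blue rim (crop (226,270)). The scene shows only a sliver of blue below the ring. The lower face is at about z 52, in the blue band. One last firmer press to about 10 N, then I pull off upward.

```bash
python3 -m jog '[[[0,-0.0001,0.0003,0,0,0,0],[0,0,0.0001,0,0,0,0],[0,0,0,0,0,0,0],[0,0,0,0,0,0,0],[0,0,0,0,0,0,0],[0,0,0,0,0,0,0]
,[0,0,0,0,0,0,0],[0,0,0,0,0,0,0]]]' 45
python3 -m jog '[[[0,0,-0.001,0,0,0,0],[0,0,-0.001,0,0,0,0],[0,0,-0.002,0,0,0,0],[0,0,-0.004,0,0,0,0],[0,0,-0.01,0,0,0,0],[0,0,-0.015,0,0,0,0],[0,0,-0.02,0,0,0,0],[0,0,-0.02,0,0,0,0]]]' 45
python3 look.py c8
```

```text
time_s: 34.3
tool_pos: [585.8, 40.3, 57.5]
ee_rot: [1.982, 2.436, 0.001]
ft_force: [-3.9, -1.7, 10.3]
width: 59.2
time_s: 35.3
tool_pos: [585.6, 40.4, 131.5]
ee_rot: [1.982, 2.436, 0.001]
ft_force: [-0.3, -0.3, -0.9]
width: 59.1
t 35.3 pos [585.56  40.35 131.5 ] F [-0.29 -0.26 -0.9 ] w 59.1 j [-0.39  0.32  0.29  1.7  -0.1   1.14  1.71]
x [-0.2   0.98 -0.  ] z [ 0. -0. -1.] az 101.74001255483886
world d [  1.74   0.05 -30.9 ] tool d mm [-0.29  1.69 30.9 ]
turn deg (tool) [ 0.05  0.03 -0.26]
```

View pics/c8_wrist.png

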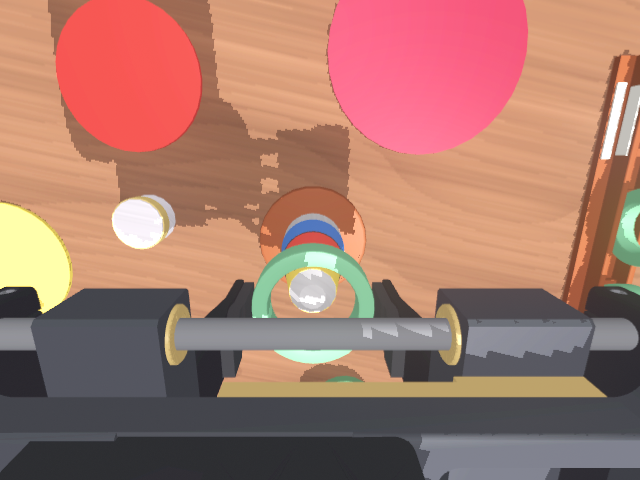

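The ring came off with the hand. The lower face stopped at about z 52 under 10 N, in the blue band, so the blue plate is the target. I check the plate and the clearance to the pen cup.

```bash
python3 - <<'E'
from h import *
print("cup rim top",onz("top",(502,236),95),"scene",onz("scene",(156,224),95),"cup base",onz("scene",(161,256),0))
for n in("top","scene"):
    im=cv2.imread(f"pics/{n}0.png")[:,:,::-1].copy()
    m,l,b=blobs(im,(106,150,100),(118,255,255),500)
    for i,s,c in b:
        cs,_=cv2.findContours((l==i).astype(np.uint8),cv2.RETR_EXTERNAL,cv2.CHAIN_APPROX_NONE)
        X=onz(n,cs[0][:,0,:].astype(float),4)[:,:2].astype(np.float32);print(n,s,cv2.minEnclosingCircle(X),cv2.fitEllipse(X))
togo((494,-306,180),102)
E
```

```text
cup rim top [[ 579.37 -426.54   95.  ]] scene [[ 572.14 -422.7    95.  ]] cup base [[ 590.85 -424.75    0.  ]]
top [ 408  256   50   50 1944] ((493.2101745605469, -305.6221923828125), 53.533287048339844) ((493.0766906738281, -305.4059753417969), (104.45435333251953, 105.0539321899414), 13.781355857849121)
scene [ 202  218   45   35 1236] ((492.9283752441406, -304.6654052734375), 54.17485809326172) ((492.87799072265625, -304.4165954589844), (105.32427215576172, 106.00353240966797), 136.7083282470703)
t 35.35 pos [586.98  40.44 134.36] F [1.91 0.07 2.48] w 59.4 j [-0.39  0.31  0.29  1.69 -0.1   1.14  1.71]
x [-0.2   0.98 -0.  ] z [ 0.  0. -1.] az 101.73317477815363
world d [ -92.98 -346.44   45.64] tool d mm [-320.31 -161.28  -46.22]
turn deg (tool) [ 0.26  0.03 -0.27]
```

```bash
python3 -m jog '[[[0,0,-0.03,0,0,0,0],[-0.01,0,-0.02,0,0,0,0],[-0.03,-0.012,0,0,0,0,0],[-0.045,-0.018,0,0,0,0,0],[-0.05,-0.02,0,0,0,0,0],[-0.05,-0.02,0,0,0,0,0],[-0.05,-0.02,0,0,0,0,0],[-0.04,-0.016,0,0,0,0,0]]]' 45
python3 -c "
from h import *
togo((494,-306,130),102)"
```

```text
time_s: 36.35
tool_pos: [536.9, -252.8, 180.6]
ee_rot: [1.983, 2.435, -0.0]
ft_force: [0.1, 0.1, -0.5]
width: 59.5
t 36.35 pos [ 536.86 -252.82  180.59] F [ 0.1   0.13 -0.52] w 59.5 j [-0.02  0.3   0.47  1.63 -0.14  1.24  2.25]
x [-0.2   0.98 -0.  ] z [ 0. -0. -1.] az 101.66593556139311
world d [-42.86 -53.18 -50.59] tool d mm [-43.36 -52.77  50.6 ]
turn deg (tool) [ 0.04  0.06 -0.33]
```

I turn the jaws 40° so the gripper body stays well clear of the cup at (577,−425), then go over the plate at (493,−305).

```bash
python3 -m jog '[[[-0.022,-0.027,0,0,0,0,0],[-0.022,-0.027,0,0,0,0,0],[0,0,0.01,0,0,10,0],[0,0,0.02,0,0,10,0],[0,0,0.02,0,0,10,0],[0,0,0.02,0,0,10,0],[0,0,0.01,0,0,0,0],[0,0,0,0,0,0,0]]]' 45
python3 -c "
from h import *
togo((493,-305,12),62)
im=imaging.read_camera('wrist');cv2.imwrite('pics/p1.png',im[:,:,::-1])"
```

```text
time_s: 37.35
tool_pos: [493.6, -304.4, 99.8]
ee_rot: [-2.693, -1.617, 0.001]
ft_force: [-0.7, 0.3, -1.0]
width: 58.8
t 37.35 pos [ 493.57 -304.41   99.83] F [-0.71  0.26 -0.98] w 58.8 j [-0.    0.37  0.58  1.76 -0.23  1.08  1.73]
x [ 0.47  0.88 -0.  ] z [-0. -0. -1.] az 61.97471908239519
world d [ -0.57  -0.59 -87.83] tool d mm [-0.74 -0.19 87.83]
turn deg (tool) [-0.02  0.03 -0.03]
```

View pics/p1.png

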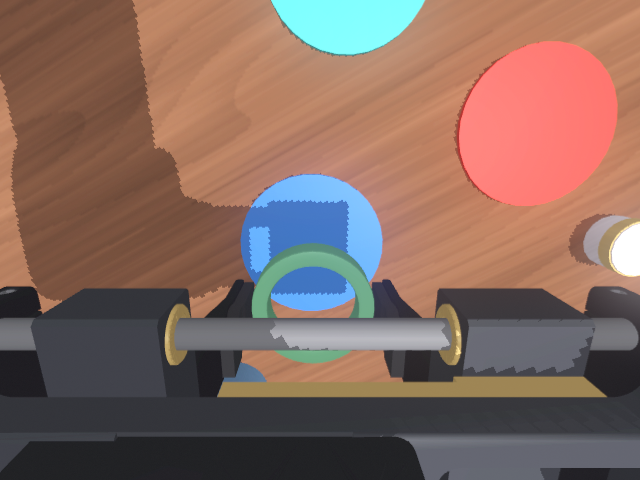

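The picture shows the blue plate under the ring, columns 241–382, centre 311, so it is lined up. I lower it.

```bash
python3 -m jog '[[[0,0,0.02,0,0,0,0],[0,0,0.025,0,0,0,0],[0,0,0.02,0,0,0,0],[0,0,0.014,0,0,0,0],[0,0,0.006,0,0,0,0],[0,0,0.002,0,0,0,0],[0,0,0,0,0,0,0],[0,0,0,0,0,0,0]]]' 45
python3 -m jog '[[[0,0,0.0007,0,0,0,0],[0,0,0.0007,0,0,0,0],[0,0,0.0006,0,0,0,0],[0,0,0,0,0,0,0],[0,0,0,0,0,0,0],[0,0,0,0,0,0,0],[0,0,0,0,0,0,0],[0,0,0,0,0,0,0]]]' 45
```

```text
time_s: 38.4
tool_pos: [494.1, -304.8, 13.5]
ee_rot: [2.695, 1.611, 0.001]
ft_force: [-0.3, -0.7, -0.2]
width: 59.3
time_s: 39.4
tool_pos: [493.7, -304.7, 11.0]
ee_rot: [2.696, 1.612, -0.0]
ft_force: [0.8, 0.2, -1.6]
width: 59.5
```

```bash
python3 -m jog '[[[0,0,0.0005,0,0,0,0],[0,0,0.0005,0,0,0,0],[0,0,0.0005,0,0,0,0],[0,0,0.0005,0,0,0,0],[0,0,0,0,0,0,0],[0,0,0,0,0,0,0],[0,0,0,0,0,0,0],[0,0,0,0,0,0,0]]]' 45
```

```text
time_s: 40.4
tool_pos: [493.7, -304.7, 9.7]
ee_rot: [2.696, 1.612, 0.0]
ft_force: [-3.5, 2.8, 9.0]
width: 59.4
```

Contact at 9 N. I ease it back a little, then open gently.

```bash
python3 -m jog '[[[0,0,-0.0008,0,0,0,0],[0,0,0,0,0,0,0],[0,0,0,0,0,0,0.75],[0,0,0,0,0,0,0.85],[0,0,0,0,0,0,1],[0,0,0,0,0,0,1],[0,0,0,0,0,0,1],[0,0,0,0,0,0,1]]]' 45
python3 -m jog '[[[0,0,-0.005,0,0,0,1],[0,0,-0.015,0,0,0,1],[0,0,-0.025,0,0,0,1],[0,0,-0.03,0,0,0,1],[0,0,-0.03,0,0,0,1],[0,0.02,-0.03,0,0,0,1],[0,0.03,-0.02,0,0,0,1],[0,0,0,0,0,0,1]]]' 45
python3 -c "
from h import *
togo((493,-305,180),62)
for n in ('scene','wrist','top'):
  im=imaging.read_camera(n);cv2.imwrite(f'pics/f_{n}.png',im[:,:,::-1])"
```

```text
time_s: 41.4
tool_pos: [493.7, -304.7, 9.8]
ee_rot: [2.696, 1.612, -0.0]
ft_force: [-0.5, 0.6, 1.6]
width: 87.0
time_s: 42.4
tool_pos: [539.6, -329.3, 167.3]
ee_rot: [2.693, 1.61, 0.002]
ft_force: [-0.7, -0.6, -0.8]
width: 87.0
t 42.4 pos [ 539.58 -329.27  167.31] F [-0.66 -0.56 -0.82] w 87.0 j [ 0.02  0.42  0.59  1.55 -0.24  1.25  1.73]
x [ 0.47  0.88 -0.  ] z [ 0. -0. -1.] az 61.76209372896962
world d [-46.58  24.27  12.69] tool d mm [ -0.67 -52.46 -12.92]
turn deg (tool) [ 0.25  0.05 -0.24]
```

View pics/f_scene.png

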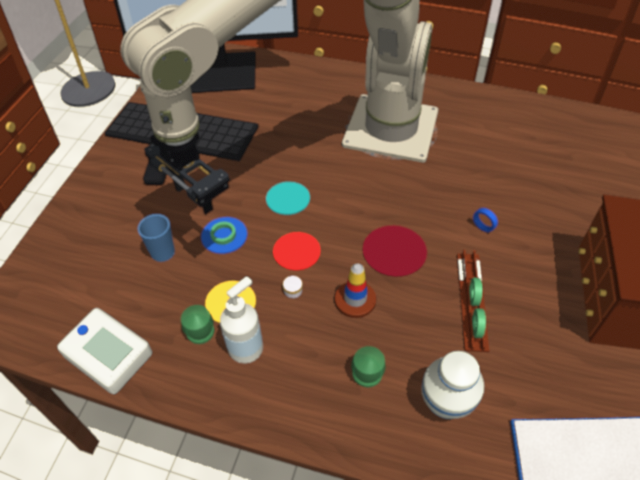

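View pics/f_wrist.png

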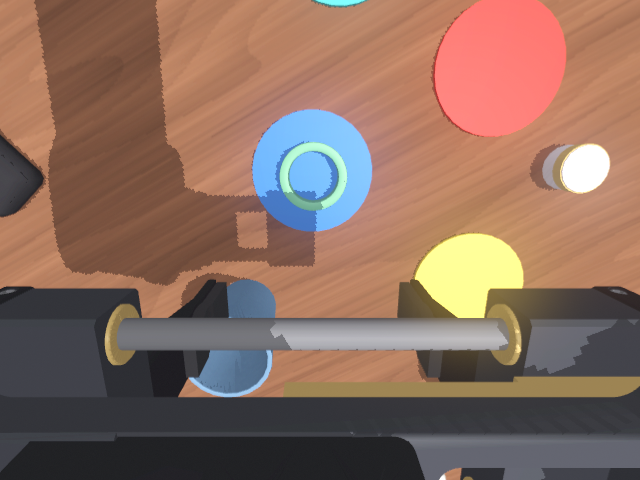

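The ring lies flat at (313,176) inside the blue plate, whose centre is (312,170). The other two rings stand in the rack, the bystanders have not moved, and the hand is clear at z 167. I hand it in.

```bash
python3 -c "
from plant import manip
print(manip.job_done())"
```

```text
the job is handed in; nothing more can be done
None
```

The ring from the white-marked slot stopped in the cone's **blue** band, and it now lies flat on the blue plate. I handed the job in at about 42.5 s of the 64 s allowed.

- **Mat:** I tilted the ring over, laid it flat on the round mat and let go. I then took it again across its width, at a measured 59 mm.
- **Cone:** I slid it down by hand and pressed to about 10 N. Its lower edge stopped at about z = 52 mm, where a ring of 44 mm bore should stop (53 mm). It came off when I pulled it upward.
- **Last checks:** The ring is within about 3 mm of the plate's centre and wholly on it. The other two rings still stand in the rack. Everything else looks unmoved, the gripper is open and clear, and it reads no contact force.

Three things did not go straight through:

- **Grasp in the rack:** The first one closed on nothing because I lifted too early. The ring was not disturbed, and the second try held it.
- **Catch on the cone:** The ring first caught about 6 mm too high, with about 7 N of side force. I shifted it about 2 mm toward the robot and it then went down freely. The wrist-camera alignment was off by that much.
- **Width readings:** The gripper read 14 mm on the 16 mm thickness and 59 mm on the 60 mm width, slightly under the true sizes.

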